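# Tighten the lock ring of a drink-cooler lid with a pin spanner

### The arm

A 6-joint arm with a two-finger parallel gripper is mounted at the origin on the work surface. World frame = base frame: x ahead of the robot, y to its left, z up, the work surface at z = 0. Lengths are in m, angles in rad, forces in N, time in s.
With the tool pointing down it reaches from about 0.275 to 0.75 m from the base axis. Payload 10.2 kg.
Tool frame: the origin (TCP) lies between the finger pads; the fingertips stand 19 mm ahead of it and the grasp point (between the pads) is the TCP; z points along the fingers, y is the direction in which the jaws open and shut (so a half turn about z gives the same grasp; the last joint's range is limited). The gripper opens to 88 mm and grips with 3 to 60 N. Pads are 18 mm wide; open, the fingers measure 123 mm over their backs; the gripper's body (75 mm by 187 mm) begins 45 mm behind the grasp point.
Start: joints at [0.924, 0.313, 1.498, -0, 1.331, -0.223], TCP at [0.216, 0.479, 0.258] pointing down, gripper open.
Joint ranges: [-2.94, 2.94], [-0.97, 2.17], [0.19, 2.56], [-1.23, 4.37], [0.02, 3.11], [-2.88, 2.88]. Speed limits (rad/s): [2.39, 2.39, 3.01, 3.14, 3.14, 3.14].

### API

Orientations are given as a unit quaternion [w, x, y, z].
In Python, from station import arm gives the robot as it stands.
- The arm moves only by the tool send_rows, never from a script. Its argument "commands" is a list of rows, each an object of numbers: "gripper": the opening in per cent of the stroke, from 0 (shut) to 100 (fully open); "tx", "ty", "tz": the shift along the tool's x, y, z in mm; "ax", "ay", "az": the turn, a rotation vector about the tool's x, y, z in degrees. A call has exactly 8 rows; each row shifts and turns the commanded pose from where the row before left it, along the tool's axes as they then stand; what a row does not reach is not made up. A row lasts 1/8 s, in which the tool goes at most 62.5 mm and 10.7 degrees, less where a joint would pass 70% of its speed; a pose out of reach is approached as far as the arm can. A call with a gripper value outside its range is refused whole. The fingers move at their own pace and stop on an object; "newtons" is the grip in N (left out, the last holds). Time passes only in rows, so rows that do not move let the fingers close, or fill a call up. It gives the time, the measured TCP pose, the force and the opening at its end, in the units of the state.
- arm.observe(): the state, without advancing time (a new reading comes with each control period).
- arm.capture(name): name is "scene" or "top" or "wrist"; returns a dict with "img" (420x560x3 uint8, red, green, blue), "camera_matrix" (3x3 intrinsics, pixels), "dist_coeffs" ([k1, k2, p1, p2, k3] as OpenCV has them; the pictures are not rectified), "rvec" (rotation vector, rad) and "tvec" (3), from world to camera coordinates, as OpenCV has them; the wrist camera has in their place "hand_eye" (4x4, takes a point from camera to tool coordinates, whose origin is the TCP and whose axes are the flange's). Camera axes: x right, y down, z forward; pixel columns grow to the right and rows downward; lengths in m; the calibration is good to about 2 mm. A picture is of the moment at which its call begins: read the wrist's pose just before it. There is no depth.
- arm.finish_job(): hands the job in, once; it reports no verdict.
The state is a dict: "t": time; "q": joint angles; "qd": joint speeds; "joint_efforts": joint torques, N m; "ee_pos": TCP position; "tcp_rot": TCP orientation; "contact_force": force on the tool from outside, world axes, zero at the start; "moment": the same for the moment, N m; "finger_gap": opening from 0.0 (shut) to 1.0 (fully open).
Only numpy, scipy, OpenCV 4.12 (cv2) and the standard library are available. Lean on these libraries where they do the work, as an engineer would, in place of code of your own. Each camera call takes 0.05 s, during which the arm holds its last target.

### The job

The vent lock ring on the drink cooler's lid has worked loose. Take the T-handled pin spanner from its rest, feel gently for the ring's two holes until both prongs have dropped fully in, and turn the ring clockwise (seen from above) until it comes up against its stop, without pressing hard or forcing it at the stop. Then lift the spanner out and set it back on its rest with the prongs down in the channel; touch the lid and ring only with the spanner and leave the other things on the cart alone.

Things in the scene. Friction and masses are not known exactly. Their poses are not given: they have to be found in the camera images.
- lid: white round cooler lid, 240 mm across, 26 mm high, with a raised boss in the middle (104 mm across, top 32 mm above the cart); lies flat, does not move. Origin: centre of its underside; z up; x points from the rim's wide lug (60 mm wide, on the -x side) through the centre.
- ring_centre (a point): centre of the lock ring's flat top, 44 mm above the cart, on the turning axis; axes as the lid's, they do not turn with the ring. Bare aluminium ring, fluted edge, 82 mm across, 12 mm thick, two round through holes of 11 mm diameter, opposite each other, centres 50 mm apart. The flat pale disc in its middle is no hole.
- ring (a joint): turn q of the lock ring, clockwise from above, rad: starts at 0 to 0.25, hard stop (tight) at 0.9. Takes about 0.2 N m, stays where left. The line through its holes lies at s - q from the lid's x axis (counterclockwise positive from above); s, between -0.35 and 0.35, differs from lid to lid and is not measured: see or feel for it.
- spanner: steel T pin spanner, 0.22 kg. Origin midway between the prong tips, z up, x along the prong line. Prongs 6 mm thick, 9 mm long, at x = +-25 mm; head bar 76 (x) by 28 (y) mm at z 9 to 19 mm, underside meets the ring's top when prongs are fully in; stem 14 mm thick; T bar 64 (x) by 14 (y) mm at z 55 to 75 mm, to be gripped across its 14 mm. Same after a half turn.
- prong_a (a point): tip of the prong at spanner x = +25 mm
- prong_b (a point): tip of the prong at spanner x = -25 mm
- rest: black spanner rest, 110 (x) by 60 (y) mm, fixed: two rails along x, tops 16 mm up, channel 13 mm wide and 12 mm deep between them, end cheeks 26 mm high, 96 mm apart. The spanner's head bar lies on the rails along x, prongs hanging in the channel, spanner origin 7 mm above the rest's. Origin: centre of the underside; z up.
- cup: clear plastic cup, 76 mm across, 90 mm high, bystander. Origin: centre of its underside.
- cleaner: blue bottle, 68 mm across, 170 mm high, bystander. Origin: centre of its underside.
- spoon: serving spoon lying flat, bystander.
Things that resemble listed ones, but are neither listed nor needed, are in the scene too. Of the things that look like the rest, take the one that is nearest to the robot's base at the start. Of the things that look like the spanner, the larger one is meant.

How it is judged:
On the way, in this order (a step that is already met when the one before it is completed fails the run):
1. both prongs are fully in the ring's two holes before the ring is turned (z of each of prong_a, prong_b in the frame of ring_centre below -0.0065 m and horizontal distance between spanner and ring_centre below 0.006 m and value of joint ring below 0.6 rad), for 0.2 s.
2. the ring is turned to its stop with both prongs still in the holes (value of joint ring above 0.85 rad and z of each of prong_a, prong_b in the frame of ring_centre below -0.003 m and horizontal distance between spanner and ring_centre below 0.006 m), for 0.1 s.
At the end, for the whole second after the job is handed in: The ring is at its stop (within 0.07 rad) and the spanner stands upright (within 0.12 rad) and still on its rest, head bar on the rails and prongs in the channel (within 15 mm along and 7 mm across the middle of the rest, its origin 3 to 10 mm above the rest's), let go (value of joint ring above 0.83 rad and z of spanner in the frame of rest between 0.003 and 0.01 m and x of spanner in the frame of rest between -0.015 and 0.015 m and y of spanner in the frame of rest between -0.007 and 0.007 m and angle between spanner's own z axis and vertical below 0.12 rad and linear speed of spanner below 0.02 m/s); the robot touches nothing.
It fails at once if the spanner bears on the ring or lid with more than 60 N (sum of all contacts) (contact force between spanner and lid above 60 N).
It fails at once if the gripper touches the lid or ring with more than 3 N (contact force between the arm and lid above 3 N).
It fails at once if the fingers touch the lid or ring with more than 3 N (contact force between the fingers and lid above 3 N).
It fails at once if a bystander (cup, bottle or spoon) is moved by more than 30 mm (distance of any of cup, cleaner, spoon from where it was at the start of the episode above 0.03 m).
It also fails if it takes over 72 s, if anything falls off the work surface, if the arm or the gripper's body presses on something with over 40 N, if the wrist force passes 120 N, or if a joint passes its speed limit or range.

## Working session

There is one attempt and no reset: what is moved stays moved. The work goes in short steps, Python scripts to look and compute and a tool call to move; the robot and the scene stay as the last step left them, time stands still between calls to the robot, and variables do not carry over. Pictures are saved under pics/ and viewed, and the job is handed in when it is done.

Besides the shell and the picture viewer there is one more tool, called after "Request:" by a JSON object that holds its "api" and its "payload", one argument or row to a line. send_rows: Moves the arm, as the interface text tells. Its arguments: {"type":"object","properties":{"commands":{"type":"array"},"newtons":{"type":"number"}},"required":["commands"]}

```bash
ls; mkdir -p pics
python3 - <<'E'
from station import arm
import cv2
s=arm.observe();print(s)
for n in ("scene","top","wrist"):
    c=arm.capture(n);cv2.imwrite(f"pics/{n}0.png",c["img"][:,:,::-1])
    print(n,{k:v for k,v in c.items() if k!="img"})
E
```

```text
pics
{'t': 0.0, 'q': array([ 9.23612573e-01,  3.13431962e-01,  1.49842450e+00,  4.37506556e-06,
        1.33100162e+00, -2.23369188e-01]), 'qd': array([ 0.00119587, -0.00044661, -0.0011188 , -0.00022319, -0.00037682,
        0.00096129]), 'joint_efforts': array([ 7.49696683e-04, -4.02208185e+01, -2.52274328e+01,  6.95556169e-02,
        3.51542572e-02, -1.19596921e-04]), 'ee_pos': array([0.21576049, 0.47837343, 0.25717502]), 'tcp_rot': array([-2.68717639e-04,  2.10325368e-01,  9.77631239e-01, -5.72820314e-04]), 'contact_force': array([0.49839506, 1.2995059 , 0.2358721 ]), 'moment': array([-0.00492837,  0.03224733,  0.04509772]), 'finger_gap': 0.9996597147094121}
scene {'camera_matrix': array([[474.75168098,   0.        , 272.88267783],
       [  0.        , 474.75168098, 206.40799378],
       [  0.        ,   0.        ,   1.        ]]), 'dist_coeffs': array([0.03159887, 0.        , 0.        , 0.        , 0.        ]), 'rvec': array([ 2.12011163,  0.72814552, -0.36790931]), 'tvec': array([-0.50496015, -0.17888232,  1.80726908])}
top {'camera_matrix': array([[519.84320958,   0.      
[... 232 characters left out ...]
706842, -2.11897705,  0.13648659]), 'tvec': array([0.03269997, 0.6009203 , 1.5958984 ])}
wrist {'camera_matrix': array([[327.38829584,   0.        , 277.06710759],
       [  0.        , 327.38829584, 208.51958161],
       [  0.        ,   0.        ,   1.        ]]), 'dist_coeffs': array([-0.061081,  0.      ,  0.      ,  0.      ,  0.      ]), 'hand_eye': array([[ 5.70268197e-05, -9.65754748e-01, -2.59456671e-01,
         6.63653966e-02],
       [ 9.99999880e-01,  1.81200699e-04, -4.54675619e-04,
        -2.61279163e-04],
       [ 4.86118868e-04, -2.59456614e-01,  9.65754642e-01,
        -1.26988199e-01],
       [ 0.00000000e+00,  0.00000000e+00,  0.00000000e+00,
         1.00000000e+00]])}
```

View pics/scene0.png

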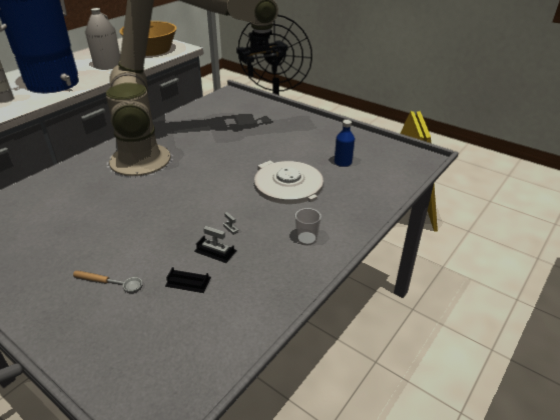

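View pics/top0.png

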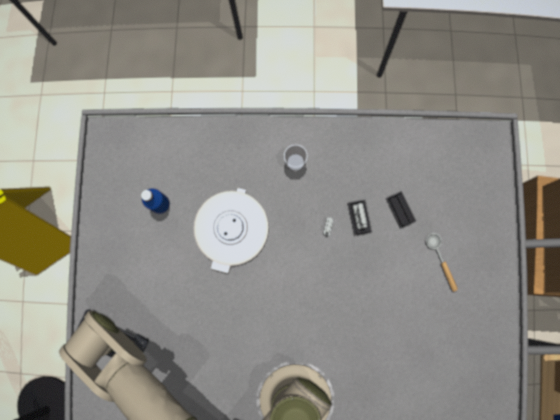

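View pics/wrist0.png

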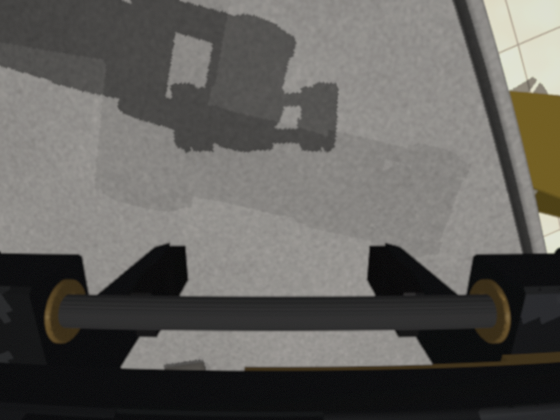

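```bash
cat > h.py <<'E'
import numpy as np, cv2
from scipy.spatial.transform import Rotation as R
from station import arm
def Rq(q): return R.from_quat([q[1],q[2],q[3],q[0]]).as_matrix()
def ext(c,pose=None):
    if "hand_eye" in c:
        T=np.eye(4);T[:3,:3]=Rq(pose["tcp_rot"]);T[:3,3]=pose["ee_pos"]
        return np.linalg.inv(T@c["hand_eye"])
    T=np.eye(4);T[:3,:3]=cv2.Rodrigues(c["rvec"])[0];T[:3,3]=c["tvec"];return T
def unproj(c,px,z,T):
    u=cv2.undistortPoints(np.array(px,float).reshape(-1,1,2),c["camera_matrix"],c["dist_coeffs"]).reshape(-1,2)
    z=np.broadcast_to(z,len(u));o=-T[:3,:3].T@T[:3,3];out=[]
    for (a,b),zz in zip(u,z):
        d=T[:3,:3].T@np.array([a,b,1]);out.append(o+d*(zz-o[2])/d[2])
    return np.array(out)
def proj(c,P,T):
    return cv2.projectPoints(np.array(P,float).reshape(-1,3),cv2.Rodrigues(T[:3,:3])[0],T[:3,3],c["camera_matrix"],c["dist_coeffs"])[0].reshape(-1,2)
def crop(img,x0,y0,w,h,s,name):
    cv2.imwrite(name,cv2.resize(img[y0:y0+h,x0:x0+w,::-1],None,fx=s,fy=s,interpolation=cv2.INTER_CUBIC))
E
python3 - <<'E'
from h import *
c=arm.capture("top");T=ext(c)
crop(c["img"],310,180,120,80,6,"pics/t1.png")
crop(c["img"],185,180,100,100,6,"pics/t2.png")
d=arm.capture("scene");crop(d["img"],150,190,130,110,6,"pics/s1.png")
for n,p,z in [("rest1",(359,217),.02),("rest2",(401,210),.02),("small",(328,227),.03),("ring",(231,227),.044),("cup",(295,158),.05),("bottle",(155,202),.08),("spoon",(440,260),.0)]:
    q=unproj(c,[p],z,T)[0];print(n,q.round(3),np.hypot(q[0],q[1]).round(3))
E
```

```text
rest1 [ 0.582 -0.198  0.02 ] 0.614
rest2 [ 0.606 -0.334  0.02 ] 0.692
small [ 0.547 -0.098  0.03 ] 0.556
ring [0.542 0.209 0.044] 0.581
cup [0.766 0.009 0.05 ] 0.766
bottle [0.613 0.448 0.08 ] 0.76
spoon [ 0.447 -0.464  0.   ] 0.644
```

View pics/t1.png

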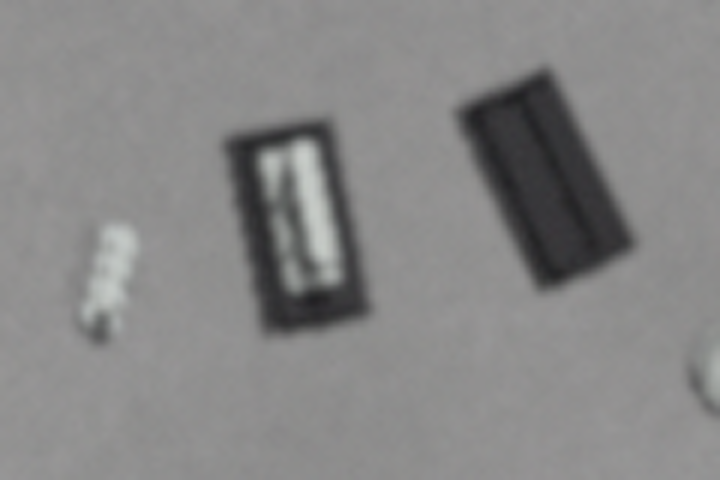

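View pics/t2.png

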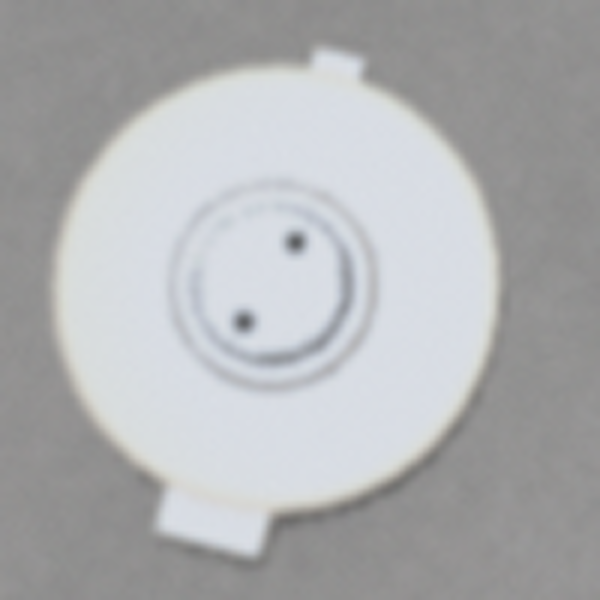

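View pics/s1.png

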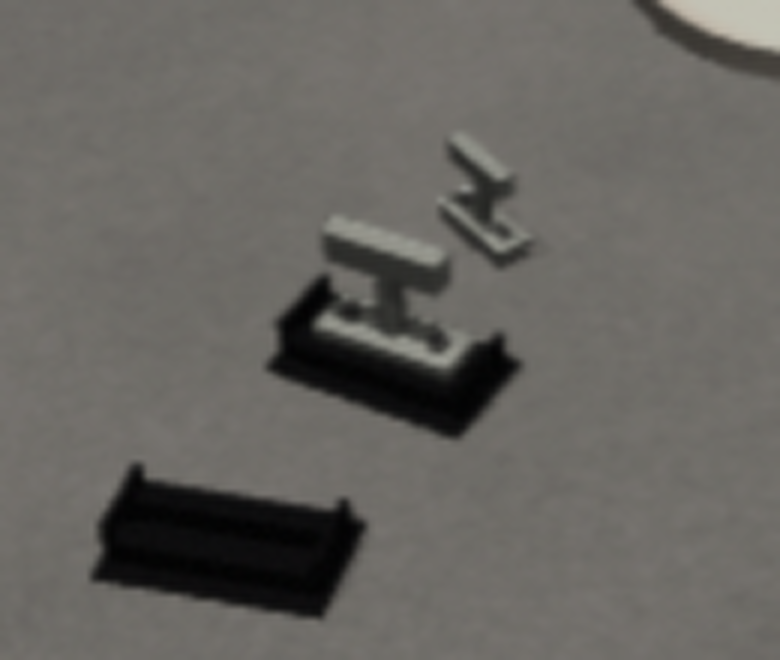

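Run:
```python
from h import *
c=arm.capture("top");T=ext(c)
def f(pts,x0,y0,s,z): 
    p=(np.array(pts,float)+.5)/s-.5+[x0,y0]; return unproj(c,p,z,T)
b=f([(293,140),(315,137),(343,285),(322,290)],310,180,6,.082);print("Tbar",b.round(4),b.mean(0).round(4))
d=(b[0]+b[1]-b[2]-b[3]);print("yaw",np.degrees(np.arctan2(d[1],d[0])))
b=f([(225,137),(330,118),(370,315),(268,335)],310,180,6,.016);print("rest",b.round(4),b.mean(0).round(4))
d=(b[0]+b[1]-b[2]-b[3]);print("yaw",np.degrees(np.arctan2(d[1],d[0])))
h=f([(294,242),(243,322)],185,180,6,.042);print("holes",h.round(4),h.mean(0));d=h[0]-h[1];print(np.linalg.norm(d),np.degrees(np.arctan2(d[1],d[0])))
l=f([(212,522),(338,65)],185,180,6,.02);d=l[1]-l[0];print("lid yaw",np.degrees(np.arctan2(d[1],d[0])))
s=arm.observe()
```

```text
Tbar [[ 0.6172 -0.1887  0.082 ]
 [ 0.6189 -0.2001  0.082 ]
 [ 0.5422 -0.214   0.082 ]
 [ 0.5395 -0.2032  0.082 ]] [ 0.5795 -0.2015  0.082 ]
yaw 10.405159595104527
rest [[ 0.6293 -0.16    0.016 ]
 [ 0.6403 -0.2167  0.016 ]
 [ 0.534  -0.2374  0.016 ]
 [ 0.5228 -0.1827  0.016 ]] [ 0.5816 -0.1992  0.016 ]
yaw 11.509504508591027
holes [[0.5648 0.2015 0.042 ]
 [0.5219 0.2273 0.042 ]] [0.54335231 0.21438885 0.042     ]
0.049985957216860194 -31.083824309182955
lid yaw -13.810418722927697
```

```bash
cat >> h.py <<'E'
def psi(s):
    y=Rq(s["tcp_rot"])[:,1];return np.degrees(np.arctan2(y[1],y[0]))
def plan(target,psid,n,nrot=None,s=None):
    """rows from measured pose to target, tool kept down, jaw yaw psid"""
    s=s or arm.observe();p=s["ee_pos"];M=Rq(s["tcp_rot"])
    y=np.array([np.cos(np.radians(psid)),np.sin(np.radians(psid)),0]);z=np.array([0,0,-1.])
    G=np.c_[np.cross(y,z),y,z]
    nrot=nrot or n; rv=R.from_matrix(M.T@G).as_rotvec()
    print("now",p.round(4),"psi",round(psi(s),2),"tilt",np.degrees(np.arccos(-M[2,2])).round(2),"t",round(s["t"],2),"F",s["contact_force"].round(1),"gap",round(s["finger_gap"],3))
    for i in range(n):
        A=M@R.from_rotvec(rv*min(i,nrot)/nrot).as_matrix()
        d=A.T@(np.array(target)-p)/n*1000
        a=np.degrees(rv)/nrot if i<nrot else [0,0,0]
        print(d.round(1),np.round(a,2))
E
python3 -c "
from h import *
plan([.51,-.215,.257],101,15,5)"
```

```text
now [0.2159 0.4785 0.2576] psi 65.72 tilt 0.02 t 0.3 F [ 1.  -0.3  0. ] gap 1.001
[-36.9 -34.1   0. ] [-0.   -0.   -7.06]
[-32.4 -38.4   0. ] [-0.   -0.   -7.06]
[-27.5 -42.    0. ] [-0.   -0.   -7.06]
[-22.1 -45.1   0. ] [-0.   -0.   -7.06]
[-16.4 -47.5   0. ] [-0.   -0.   -7.06]
[-10.4 -49.1   0. ] [0 0 0]
[-10.4 -49.1   0. ] [0 0 0]
[-10.4 -49.1   0. ] [0 0 0]
[-10.4 -49.1   0. ] [0 0 0]
[-10.4 -49.1   0. ] [0 0 0]
[-10.4 -49.1   0. ] [0 0 0]
[-10.4 -49.1   0. ] [0 0 0]
[-10.4 -49.1   0. ] [0 0 0]
[-10.4 -49.1   0. ] [0 0 0]
[-10.4 -49.1   0. ] [0 0 0]
```

Request:
{"api": "send_rows", "payload": {
  "commands": [
    {"tx":-36.9,"ty":-34.1,"az":-7.06},
    {"tx":-32.4,"ty":-38.4,"az":-7.06},
    {"tx":-27.5,"ty":-42,"az":-7.06},
    {"tx":-22,"ty":-45,"az":-7.06},
    {"tx":-16.4,"ty":-47.5,"az":-7.06},
    {"tx":-10.4,"ty":-49},
    {"tx":-10.4,"ty":-49},
    {"tx":-10.4,"ty":-49}
  ]
}}

```text
invalid input at $.commands[0]: expected keys gripper, tx, ty, tz, ax, ay, az
```

Request:
{"api": "send_rows", "payload": {
  "commands": [
    {"tx":-10.4,"ty":-49},
    {"tx":-10.4,"ty":-49},
    {"tx":-10.4,"ty":-49},
    {"tx":-10.4,"ty":-49},
    {"tx":-10.4,"ty":-49},
    {"tx":-10.4,"ty":-49},
    {"tx":-10.4,"ty":-49},
    {}
  ]
}}

```text
invalid input at $.commands[0]: expected keys gripper, tx, ty, tz, ax, ay, az
```

Run:
```python
from h import *
s=arm.observe();c=arm.capture("wrist");print(s["ee_pos"],psi(s),s["t"],s["q"].round(2))
crop(c["img"],0,0,560,420,1,"pics/w1.png")
T=ext(c,s);print(proj(c,[[.58,-.2,.082],[.58,-.2,.016]],T))
```

```text
[0.21586444 0.47851772 0.25759186] 65.71947934197726 0.3 [ 0.92  0.31  1.5   0.    1.33 -0.22]
[[-1.63976233e-01  5.49183258e+02]
 [ 2.19116992e+01  5.12762796e+02]]
```

View pics/w1.png

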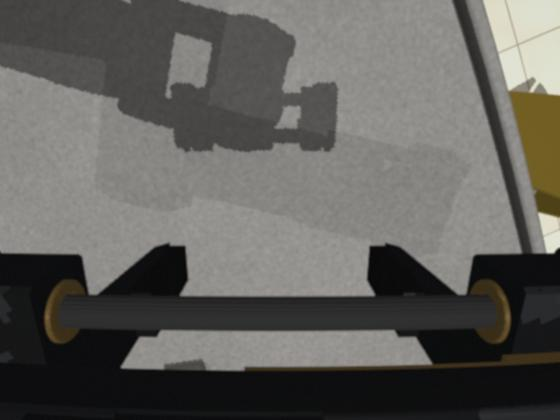

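All keys are needed in every row.

Request:
{"api": "send_rows", "payload": {
  "commands": [
    {"gripper":100,"tx":-36.9,"ty":-34.1,"tz":0,"ax":0,"ay":0,"az":-7.06},
    {"gripper":100,"tx":-32.4,"ty":-38.4,"tz":0,"ax":0,"ay":0,"az":-7.06},
    {"gripper":100,"tx":-27.5,"ty":-42,"tz":0,"ax":0,"ay":0,"az":-7.06},
    {"gripper":100,"tx":-22,"ty":-45,"tz":0,"ax":0,"ay":0,"az":-7.06},
    {"gripper":100,"tx":-16.4,"ty":-47.5,"tz":0,"ax":0,"ay":0,"az":-7.06},
    {"gripper":100,"tx":-10.4,"ty":-49,"tz":0,"ax":0,"ay":0,"az":0},
    {"gripper":100,"tx":-10.4,"ty":-49,"tz":0,"ax":0,"ay":0,"az":0},
    {"gripper":100,"tx":-10.4,"ty":-49,"tz":0,"ax":0,"ay":0,"az":0}
  ]
}}

```text
t: 1.35
ee_pos: [0.373, 0.1075, 0.2579]
tcp_rot: [0.0, -0.096, 0.995, -0.0]
contact_force: [0.9, 0.4, 0.4]
finger_gap: 0.999
```

Request:
{"api": "send_rows", "payload": {
  "commands": [
    {"gripper":100,"tx":-10.4,"ty":-49,"tz":0,"ax":0,"ay":0,"az":0},
    {"gripper":100,"tx":-10.4,"ty":-49,"tz":0,"ax":0,"ay":0,"az":0},
    {"gripper":100,"tx":-10.4,"ty":-49,"tz":0,"ax":0,"ay":0,"az":0},
    {"gripper":100,"tx":-10.4,"ty":-49,"tz":0,"ax":0,"ay":0,"az":0},
    {"gripper":100,"tx":-10.4,"ty":-49,"tz":0,"ax":0,"ay":0,"az":0},
    {"gripper":100,"tx":-10.4,"ty":-49,"tz":0,"ax":0,"ay":0,"az":0},
    {"gripper":100,"tx":-10.4,"ty":-49,"tz":0,"ax":0,"ay":0,"az":0},
    {"gripper":100,"tx":0,"ty":0,"tz":0,"ax":0,"ay":0,"az":0}
  ]
}}

```text
t: 2.35
ee_pos: [0.51, -0.2161, 0.2568]
tcp_rot: [-0.0, -0.095, 0.996, 0.0]
contact_force: [-0.0, 0.2, -0.7]
finger_gap: 0.999
```

Run:
```python
from h import *
s=arm.observe();c=arm.capture("wrist");print(s["ee_pos"],psi(s),s["t"],s["q"].round(2))
crop(c["img"],0,0,560,420,1,"pics/w1.png")
T=ext(c,s);print(proj(c,[[.58,-.2,.082],[.58,-.2,.016]],T))
```

```text
[ 0.50996418 -0.21606922  0.25677989] 100.85424303816126 2.35 [-0.61  0.38  1.41 -0.    1.35 -2.37]
[[279.91584319 263.94504212]
 [279.41333595 240.67818066]]
```

View pics/w1.png

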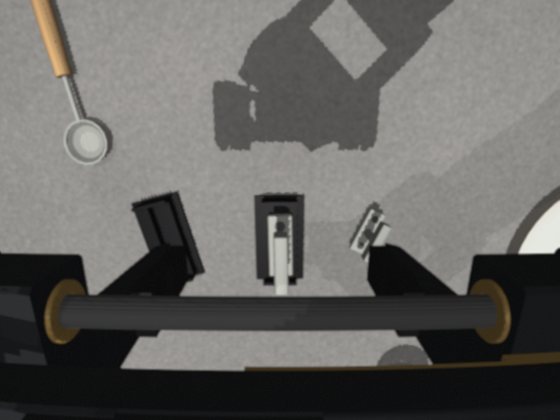

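Run:
```python
from h import *
c=arm.capture("wrist")
crop(c["img"],230,185,100,110,6,"pics/w2.png")
```

```text
(no output)
```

View pics/w2.png

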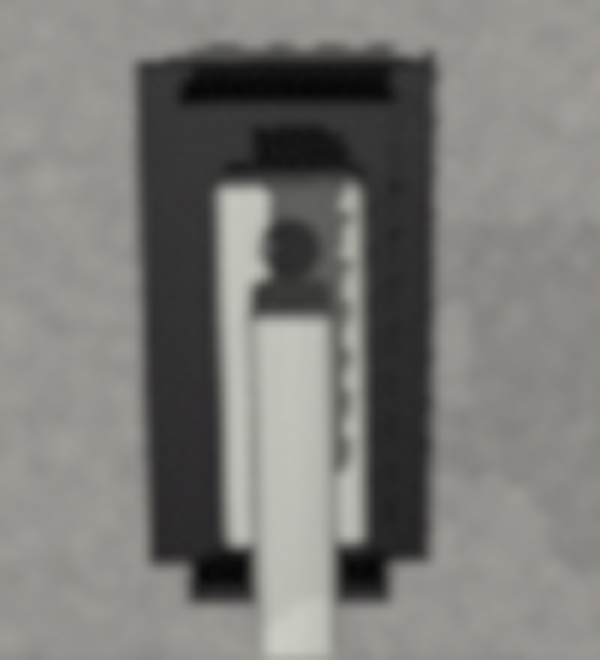

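Run:
```python
from h import *
s=arm.observe();c=arm.capture("wrist");T=ext(c,s)
def f(pts,z): return unproj(c,(np.array(pts,float)+.5)/6-.5+[230,185],z,T)
h=f([(214,182),(361,182),(368,547),(226,547)],.026);print(h.round(4),h.mean(0).round(4))
d=h[0]+h[1]-h[2]-h[3];print(np.linalg.norm(d)/2,np.degrees(np.arctan2(d[1],d[0])))
t=f([(254,317),(334,317)],.082);print(t.round(4),t.mean(0).round(4))
# bar line
t=f([(254,317),(334,317),(262,655),(332,655)],.082);d=t[0]+t[1]-t[2]-t[3];print(np.degrees(np.arctan2(d[1],d[0])))
r=f([(138,62),(434,60)],.016);print(r.round(4)) 
plan([.58,-.2,.15],101,8)
```

```text
[[ 0.5485 -0.2197  0.026 ]
 [ 0.5431 -0.1923  0.026 ]
 [ 0.6175 -0.1756  0.026 ]
 [ 0.6229 -0.2035  0.026 ]] [ 0.583  -0.1978  0.026 ]
0.07619857091675236 -167.54647838491402
[[ 0.5535 -0.2102  0.082 ]
 [ 0.551  -0.1974  0.082 ]] [ 0.5523 -0.2038  0.082 ]
-168.44679037038955
[[ 0.5306 -0.2382  0.016 ]
 [ 0.5193 -0.1825  0.016 ]]
now [ 0.5094 -0.2129  0.2577] psi 101.04 tilt 0.03 t 2.5 F [1.1 0.4 0.3] gap 1.003
[-9.  -0.1 13.5] [ 0.   -0.    0.01]
[-9.  -0.1 13.5] [ 0.   -0.    0.01]
[-9.  -0.1 13.5] [ 0.   -0.    0.01]
[-9.  -0.1 13.5] [ 0.   -0.    0.01]
[-9.  -0.1 13.5] [ 0.   -0.    0.01]
[-9.  -0.1 13.5] [ 0.   -0.    0.01]
[-9.  -0.1 13.5] [ 0.   -0.    0.01]
[-9.  -0.1 13.5] [ 0.   -0.    0.01]
```

Run:
```python
from h import *
plan([.583,-.198,.14],102.,6)
```

```text
now [ 0.5094 -0.2129  0.2577] psi 101.04 tilt 0.03 t 2.5 F [1.1 0.4 0.3] gap 1.003
[-12.5   0.1  19.6] [ 0.   -0.   -0.16]
[-12.5   0.   19.6] [ 0.   -0.   -0.16]
[-12.5   0.   19.6] [ 0.   -0.   -0.16]
[-12.5  -0.   19.6] [ 0.   -0.   -0.16]
[-12.5  -0.1  19.6] [ 0.   -0.   -0.16]
[-12.5  -0.1  19.6] [ 0.   -0.   -0.16]
```

Request:
{"api": "send_rows", "payload": {
  "commands": [
    {"gripper":60,"tx":-12.5,"ty":0,"tz":19.6,"ax":0,"ay":0,"az":-0.5},
    {"gripper":60,"tx":-12.5,"ty":0,"tz":19.6,"ax":0,"ay":0,"az":-0.5},
    {"gripper":60,"tx":-12.5,"ty":0,"tz":19.6,"ax":0,"ay":0,"az":0},
    {"gripper":60,"tx":-12.5,"ty":0,"tz":19.6,"ax":0,"ay":0,"az":0},
    {"gripper":60,"tx":-12.5,"ty":0,"tz":19.6,"ax":0,"ay":0,"az":0},
    {"gripper":60,"tx":-12.5,"ty":0,"tz":19.6,"ax":0,"ay":0,"az":0},
    {"gripper":60,"tx":0,"ty":0,"tz":0,"ax":0,"ay":0,"az":0},
    {"gripper":60,"tx":0,"ty":0,"tz":0,"ax":0,"ay":0,"az":0}
  ]
}}

```text
t: 3.5
ee_pos: [0.583, -0.198, 0.1413]
tcp_rot: [0.0, -0.105, 0.994, -0.0]
contact_force: [0.4, 0.4, 0.2]
finger_gap: 0.599
```

Run:
```python
from h import *
plan([.583,-.198,.072],102.,4)
s=arm.observe();c=arm.capture("wrist");crop(c["img"],130,100,300,260,2.5,"pics/w3.png")
c=arm.capture("scene");crop(c["img"],150,150,160,120,5,"pics/s3.png")
```

```text
now [ 0.583  -0.198   0.1413] psi 102.06 tilt 0.06 t 3.5 F [0.4 0.4 0.2] gap 0.599
[ 0.   0.  17.3] [-0.01  0.01  0.01]
[ 0.   0.  17.3] [-0.01  0.01  0.01]
[ 0.  -0.  17.3] [-0.01  0.01  0.01]
[ 0.  -0.  17.3] [-0.01  0.01  0.01]
```

View pics/w3.png

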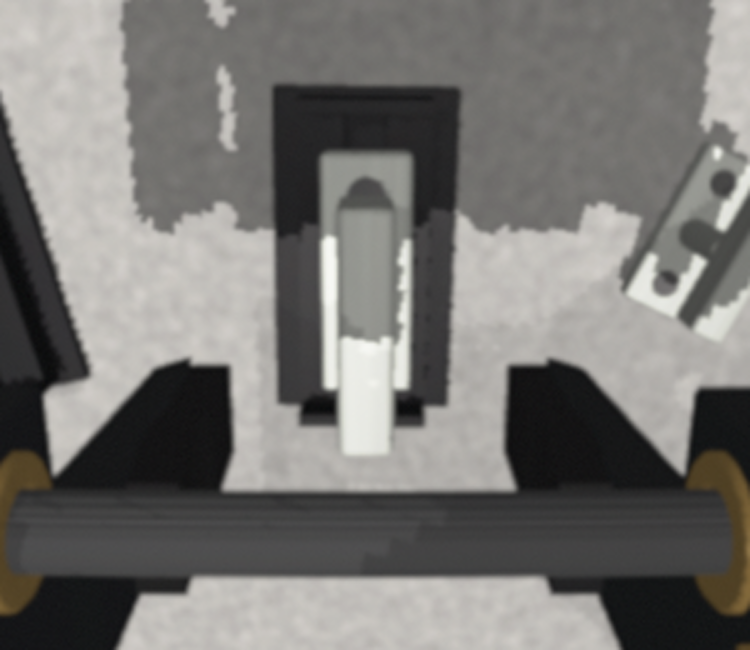

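View pics/s3.png

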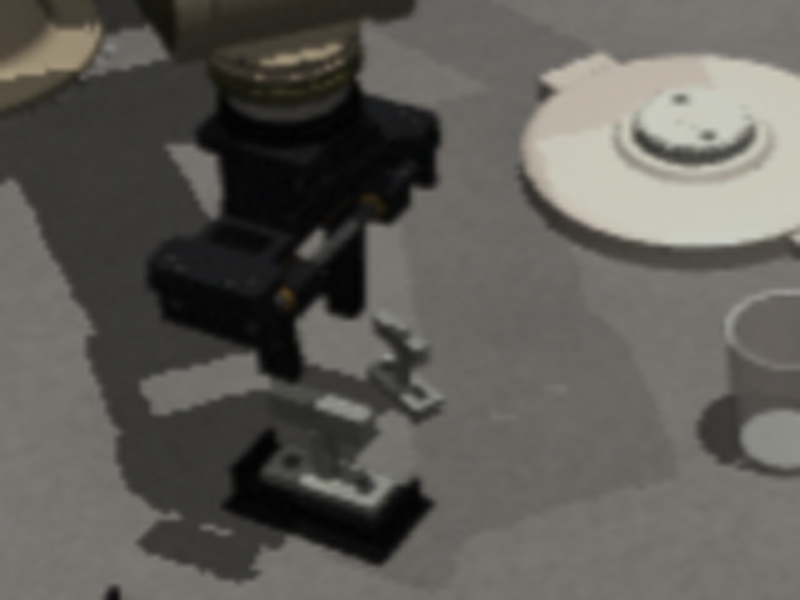

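Run:
```python
from h import *
s=arm.observe();c=arm.capture("wrist");T=ext(c,s)
def f(pts,z): return unproj(c,(np.array(pts,float)+.5)/2.5-.5+[130,100],z,T)
t=f([(340,207),(394,207),(392,454),(342,454)],.082);print(t.mean(0).round(4));d=t[2]+t[3]-t[0]-t[1];print(np.linalg.norm(d)/2,np.degrees(np.arctan2(d[1],d[0])))
h=f([(320,152),(413,152),(409,389),(323,388)],.026);print(h.mean(0).round(4));d=h[2]+h[3]-h[0]-h[1];print(np.linalg.norm(d)/2,np.degrees(np.arctan2(d[1],d[0])))
r=f([(274,86),(460,88)],.026);print("rest near",r.round(4)); r=f([(278,403),(446,405)],.026);print("rest far",r.round(4))
r=f([(300,423),(424,423)],.0);print("rest far base",r.round(4))
```

```text
[ 0.5827 -0.1992  0.082 ]
0.06297482412764978 12.001703694279893
[ 0.5828 -0.1996  0.026 ]
0.07524146462148419 11.873744755790213
rest near [[ 0.5329 -0.2375  0.026 ]
 [ 0.5222 -0.1846  0.026 ]]
rest far [[ 0.6305 -0.2184  0.026 ]
 [ 0.6199 -0.1655  0.026 ]]
rest far base [[ 0.6486 -0.21    0.    ]
 [ 0.6393 -0.1665  0.    ]]
```

Request:
{"api": "send_rows", "payload": {
  "commands": [
    {"gripper":60,"tx":0,"ty":0,"tz":17.3,"ax":0,"ay":0,"az":0},
    {"gripper":60,"tx":0,"ty":0,"tz":17.3,"ax":0,"ay":0,"az":0},
    {"gripper":60,"tx":0,"ty":0,"tz":17.3,"ax":0,"ay":0,"az":0},
    {"gripper":60,"tx":0,"ty":0,"tz":17.3,"ax":0,"ay":0,"az":0},
    {"gripper":10,"tx":0,"ty":0,"tz":0,"ax":0,"ay":0,"az":0},
    {"gripper":10,"tx":0,"ty":0,"tz":0,"ax":0,"ay":0,"az":0},
    {"gripper":10,"tx":0,"ty":0,"tz":0,"ax":0,"ay":0,"az":0},
    {"gripper":10,"tx":0,"ty":0,"tz":0,"ax":0,"ay":0,"az":0}
  ],
  "newtons": 40
}}

```text
t: 4.65
ee_pos: [0.5833, -0.1984, 0.0714]
tcp_rot: [0.0, -0.105, 0.995, -0.0]
contact_force: [0.2, 0.3, -0.4]
finger_gap: 0.172
```

Request:
{"api": "send_rows", "payload": {
  "commands": [
    {"gripper":0,"tx":0,"ty":0,"tz":0,"ax":0,"ay":0,"az":0},
    {"gripper":0,"tx":0,"ty":0,"tz":0,"ax":0,"ay":0,"az":0},
    {"gripper":0,"tx":0,"ty":0,"tz":0,"ax":0,"ay":0,"az":0},
    {"gripper":0,"tx":0,"ty":0,"tz":0,"ax":0,"ay":0,"az":0},
    {"gripper":0,"tx":0,"ty":0,"tz":0,"ax":0,"ay":0,"az":0},
    {"gripper":0,"tx":0,"ty":0,"tz":0,"ax":0,"ay":0,"az":0},
    {"gripper":0,"tx":0,"ty":0,"tz":-5,"ax":0,"ay":0,"az":0},
    {"gripper":0,"tx":0,"ty":0,"tz":-5,"ax":0,"ay":0,"az":0}
  ],
  "newtons": 40
}}

```text
t: 5.65
ee_pos: [0.5827, -0.198, 0.0805]
tcp_rot: [-0.001, -0.105, 0.994, 0.001]
contact_force: [-0.0, -0.0, -2.7]
finger_gap: 0.154
```

Run:
```python
from h import *
s=arm.observe();print(s["ee_pos"],psi(s),s["finger_gap"],s["contact_force"])
```

```text
[ 0.58268141 -0.19798803  0.08053215] 102.02384397013465 0.1537860003014357 [-0.04018643 -0.00688271 -2.67883358]
```

Run:
```python
from h import *
s=arm.observe();s["ee_pos"]=s["ee_pos"]+[0,0,.11]
plan([.594,.183,.19],59,9,5,s)
```

```text
now [ 0.5827 -0.198   0.1905] psi 102.02 tilt 0.1 t 5.65 F [-0.  -0.  -2.7] gap 0.154
[-10.   41.1   0.1] [ 0.01 -0.02  8.6 ]
[-3.8 42.2  0.1] [ 0.01 -0.02  8.6 ]
[ 2.6 42.3  0.1] [ 0.01 -0.02  8.6 ]
[ 8.9 41.4  0.1] [ 0.01 -0.02  8.6 ]
[15.  39.6  0.1] [ 0.01 -0.02  8.6 ]
[20.7 36.9  0.1] [0 0 0]
[20.7 36.9  0.1] [0 0 0]
[20.7 36.9  0.1] [0 0 0]
[20.7 36.9  0.1] [0 0 0]
```

Request:
{"api": "send_rows", "payload": {
  "commands": [
    {"gripper":0,"tx":0,"ty":0,"tz":-20,"ax":0,"ay":0,"az":0},
    {"gripper":0,"tx":0,"ty":0,"tz":-20,"ax":0,"ay":0,"az":0},
    {"gripper":0,"tx":0,"ty":0,"tz":-20,"ax":0,"ay":0,"az":0},
    {"gripper":0,"tx":0,"ty":0,"tz":-25,"ax":0,"ay":0,"az":0},
    {"gripper":0,"tx":0,"ty":0,"tz":-25,"ax":0,"ay":0,"az":0},
    {"gripper":0,"tx":0,"ty":0,"tz":0,"ax":0,"ay":0,"az":0},
    {"gripper":0,"tx":0,"ty":0,"tz":0,"ax":0,"ay":0,"az":0},
    {"gripper":0,"tx":0,"ty":0,"tz":0,"ax":0,"ay":0,"az":0}
  ]
}}

```text
t: 6.65
ee_pos: [0.5827, -0.1981, 0.1896]
tcp_rot: [-0.001, -0.105, 0.995, 0.001]
contact_force: [-1.1, -1.2, -3.3]
finger_gap: 0.155
```

Request:
{"api": "send_rows", "payload": {
  "commands": [
    {"gripper":0,"tx":-10,"ty":41,"tz":0,"ax":0,"ay":0,"az":8.6},
    {"gripper":0,"tx":-3.8,"ty":42.2,"tz":0,"ax":0,"ay":0,"az":8.6},
    {"gripper":0,"tx":2.6,"ty":42.3,"tz":0,"ax":0,"ay":0,"az":8.6},
    {"gripper":0,"tx":8.9,"ty":41.4,"tz":0,"ax":0,"ay":0,"az":8.6},
    {"gripper":0,"tx":15,"ty":39.6,"tz":0,"ax":0,"ay":0,"az":8.6},
    {"gripper":0,"tx":20.7,"ty":36.9,"tz":0,"ax":0,"ay":0,"az":0},
    {"gripper":0,"tx":20.7,"ty":36.9,"tz":0,"ax":0,"ay":0,"az":0},
    {"gripper":0,"tx":20.7,"ty":36.9,"tz":0,"ax":0,"ay":0,"az":0}
  ]
}}

```text
t: 7.65
ee_pos: [0.5927, 0.1415, 0.1901]
tcp_rot: [-0.001, 0.267, 0.964, -0.0]
contact_force: [0.6, -0.5, -2.7]
finger_gap: 0.154
```

Request:
{"api": "send_rows", "payload": {
  "commands": [
    {"gripper":0,"tx":20.7,"ty":36.9,"tz":0,"ax":0,"ay":0,"az":0},
    {"gripper":0,"tx":0,"ty":0,"tz":0,"ax":0,"ay":0,"az":0},
    {"gripper":0,"tx":0,"ty":0,"tz":0,"ax":0,"ay":0,"az":0},
    {"gripper":0,"tx":0,"ty":0,"tz":0,"ax":0,"ay":0,"az":0},
    {"gripper":0,"tx":0,"ty":0,"tz":0,"ax":0,"ay":0,"az":0},
    {"gripper":0,"tx":0,"ty":0,"tz":0,"ax":0,"ay":0,"az":0},
    {"gripper":0,"tx":0,"ty":0,"tz":0,"ax":0,"ay":0,"az":0},
    {"gripper":0,"tx":0,"ty":0,"tz":0,"ax":0,"ay":0,"az":0}
  ]
}}

```text
t: 8.65
ee_pos: [0.5943, 0.1823, 0.1909]
tcp_rot: [0.0, 0.267, 0.964, 0.0]
contact_force: [0.5, 0.1, -2.3]
finger_gap: 0.156
```

Run:
```python
from h import *
s=arm.observe();c=arm.capture("wrist");print(s["ee_pos"],psi(s),s["t"],s["q"].round(2))
crop(c["img"],80,0,400,300,2,"pics/w4.png")
```

```text
[0.59425504 0.18233318 0.19093356] 59.01365407604312 8.65 [ 0.11  0.58  1.28  0.    1.29 -0.92]
```

View pics/w4.png

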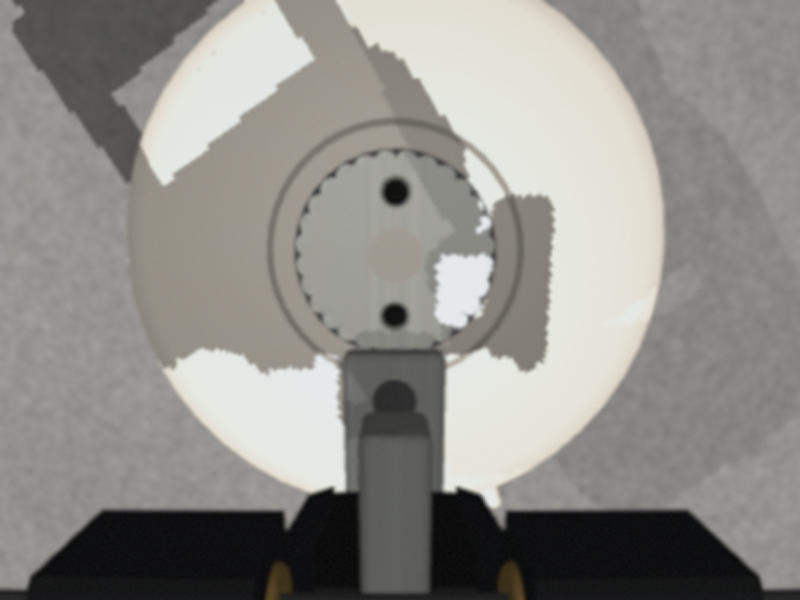

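Run:
```python
from h import *
s=arm.observe();c=arm.capture("wrist");T=ext(c,s)
crop(c["img"],250,70,60,120,5,"pics/w5.png")
def f(pts,z): return unproj(c,(np.array(pts,float)+.5)/2-.5+[80,0],z,T)
h=f([(396,192),(395,316)],.0437);print("holes",h.round(4),h.mean(0).round(4));d=h[1]-h[0];print(np.linalg.norm(d),np.degrees(np.arctan2(d[1],d[0])))
z=s["ee_pos"][2]-.0645
k=f([(345,352),(442,352)],z+.019);print("head near",k.round(4),k.mean(0).round(4),np.linalg.norm(k[1]-k[0]))
M=Rq(s["tcp_rot"])
P=lambda p:(M.T@(np.array(p)-s["ee_pos"])*1000).round(2)
print("in tool: head near",P(k[0]),P(k[1]),"holes",P(h[0]),P(h[1]),P(h.mean(0)))
t=f([(362,437),(430,437)],z+.075);print("Tbar near",P(t[0]),P(t[1]))
```

```text
holes [[0.5206 0.2268 0.0437]
 [0.5629 0.2009 0.0437]] [0.5418 0.2139 0.0437]
0.04949517122226338 -31.432034627986656
head near [[0.5547 0.1904 0.1454]
 [0.568  0.2125 0.1454]] [0.5613 0.2014 0.1454] 0.02578984679923839
in tool: head near [ 38.03 -13.52  45.5 ] [38.03 12.27 45.5 ] holes [ 85.97   0.16 147.24] [ 36.48  -0.23 147.25] [ 6.1230e+01 -4.0000e-02  1.4724e+02]
Tbar near [ 31.29  -6.35 -10.5 ] [ 31.29   6.28 -10.5 ]
```

View pics/w5.png

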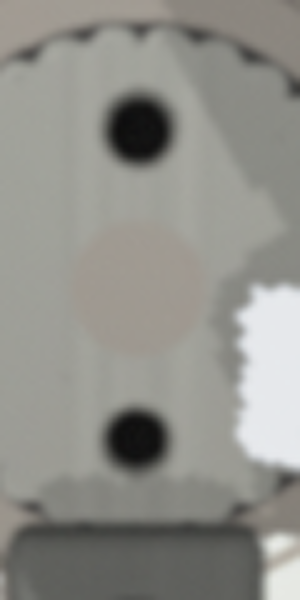

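Request:
{"api": "send_rows", "payload": {
  "commands": [
    {"gripper":0,"tx":15,"ty":0,"tz":0,"ax":0,"ay":0,"az":0.4},
    {"gripper":0,"tx":20,"ty":0,"tz":0,"ax":0,"ay":0,"az":0},
    {"gripper":0,"tx":16,"ty":0,"tz":10,"ax":0,"ay":0,"az":0},
    {"gripper":0,"tx":10,"ty":0,"tz":20,"ax":0,"ay":0,"az":0},
    {"gripper":0,"tx":0,"ty":0,"tz":20,"ax":0,"ay":0,"az":0},
    {"gripper":0,"tx":0,"ty":0,"tz":15,"ax":0,"ay":0,"az":0},
    {"gripper":0,"tx":0,"ty":0,"tz":8,"ax":0,"ay":0,"az":0},
    {"gripper":0,"tx":0,"ty":0,"tz":0,"ax":0,"ay":0,"az":0}
  ]
}}

```text
t: 9.75
ee_pos: [0.542, 0.2141, 0.1178]
tcp_rot: [-0.0, 0.271, 0.963, -0.0]
contact_force: [0.4, 0.2, -2.9]
finger_gap: 0.151
```

Run:
```python
from h import *
s=arm.observe();c=arm.capture("wrist");T=ext(c,s);print(s["ee_pos"],psi(s),s["t"],s["q"].round(2),s["contact_force"],s["moment"])
crop(c["img"],180,150,200,150,4,"pics/w6.png")
s=arm.observe();print(s["ee_pos"],psi(s),s["contact_force"])
c=arm.capture("scene");crop(c["img"],240,130,120,90,6,"pics/s6.png")
```

```text
[0.5420186  0.21406457 0.11775543] 58.611306051198795 9.75 [ 0.18  0.58  1.49  0.    1.08 -0.85] [ 0.42128235  0.19188449 -2.88230191] [-0.01783994  0.01747115 -0.00257364]
[0.54227993 0.21408565 0.11825763] 58.61207049107872 [-0.04615296  0.80100269 -2.46626956]
```

View pics/w6.png

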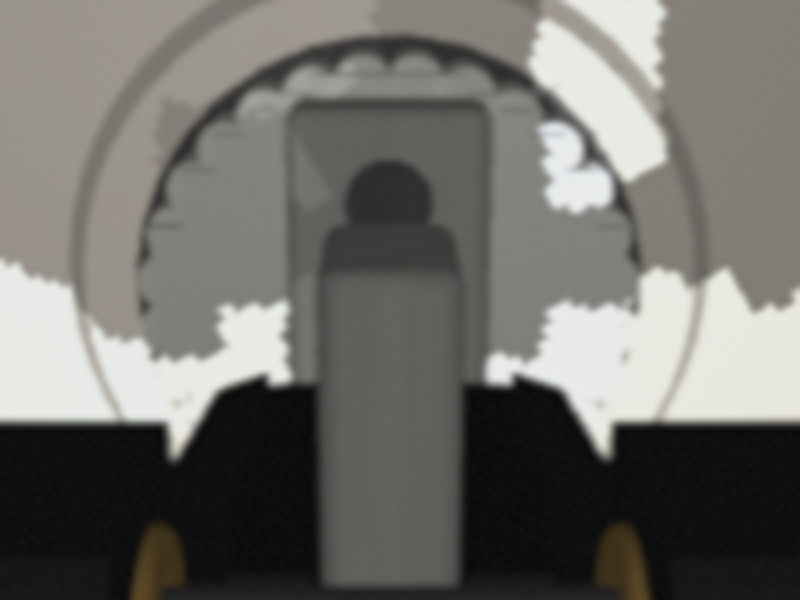

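View pics/s6.png

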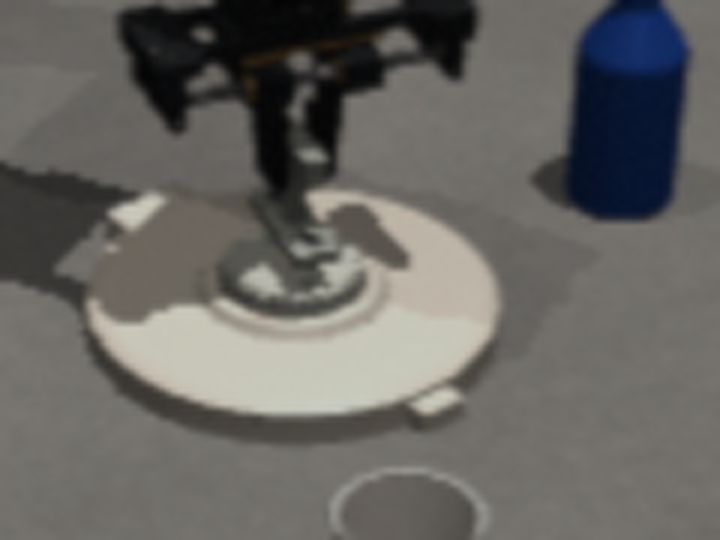

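Request:
{"api": "send_rows", "payload": {
  "commands": [
    {"gripper":0,"tx":0,"ty":0,"tz":3,"ax":0,"ay":0,"az":0},
    {"gripper":0,"tx":0,"ty":0,"tz":3,"ax":0,"ay":0,"az":0},
    {"gripper":0,"tx":0,"ty":0,"tz":2,"ax":0,"ay":0,"az":0},
    {"gripper":0,"tx":0,"ty":0,"tz":1,"ax":0,"ay":0,"az":0},
    {"gripper":0,"tx":0,"ty":0,"tz":1,"ax":0,"ay":0,"az":0},
    {"gripper":0,"tx":0,"ty":0,"tz":1,"ax":0,"ay":0,"az":0},
    {"gripper":0,"tx":0,"ty":0,"tz":0,"ax":0,"ay":0,"az":0},
    {"gripper":0,"tx":0,"ty":0,"tz":0,"ax":0,"ay":0,"az":0}
  ]
}}

```text
t: 10.85
ee_pos: [0.5422, 0.2141, 0.107]
tcp_rot: [0.0, 0.27, 0.963, 0.0]
contact_force: [-0.2, 0.0, -1.8]
finger_gap: 0.155
```

Run:
```python
from h import *
s=arm.observe();print(s["ee_pos"],psi(s),s["contact_force"],s["moment"])
```

```text
[0.54215483 0.21405847 0.10695667] 58.61990503080591 [-0.24064408  0.03098488 -1.81233841] [-0.05268043 -0.07788751  0.01489989]
```

Request:
{"api": "send_rows", "payload": {
  "commands": [
    {"gripper":0,"tx":0,"ty":0,"tz":1,"ax":0,"ay":0,"az":0},
    {"gripper":0,"tx":0,"ty":0,"tz":1,"ax":0,"ay":0,"az":0},
    {"gripper":0,"tx":0,"ty":0,"tz":1,"ax":0,"ay":0,"az":0},
    {"gripper":0,"tx":0,"ty":0,"tz":0,"ax":0,"ay":0,"az":0},
    {"gripper":0,"tx":0,"ty":0,"tz":0,"ax":0,"ay":0,"az":0},
    {"gripper":0,"tx":0,"ty":0,"tz":0,"ax":0,"ay":0,"az":0},
    {"gripper":0,"tx":0,"ty":0,"tz":0,"ax":0,"ay":0,"az":0},
    {"gripper":0,"tx":0,"ty":0,"tz":0,"ax":0,"ay":0,"az":0}
  ]
}}

```text
t: 11.85
ee_pos: [0.5421, 0.2141, 0.1039]
tcp_rot: [-0.0, 0.27, 0.963, 0.0]
contact_force: [0.1, 0.5, -2.5]
finger_gap: 0.152
```

Run:
```python
from h import *
s=arm.observe();print(s["ee_pos"],psi(s),s["contact_force"],s["moment"])
```

```text
[0.54212058 0.21406114 0.10394615] 58.619223606444855 [ 0.09669149  0.53580021 -2.46997621] [-0.01885779 -0.00965612  0.00720632]
```

Request:
{"api": "send_rows", "payload": {
  "commands": [
    {"gripper":0,"tx":0,"ty":0,"tz":1,"ax":0,"ay":0,"az":0},
    {"gripper":0,"tx":0,"ty":0,"tz":1,"ax":0,"ay":0,"az":0},
    {"gripper":0,"tx":0,"ty":0,"tz":1,"ax":0,"ay":0,"az":0},
    {"gripper":0,"tx":0,"ty":0,"tz":0.5,"ax":0,"ay":0,"az":0},
    {"gripper":0,"tx":0,"ty":0,"tz":0,"ax":0,"ay":0,"az":0},
    {"gripper":0,"tx":0,"ty":0,"tz":0,"ax":0,"ay":0,"az":0},
    {"gripper":0,"tx":0,"ty":0,"tz":0,"ax":0,"ay":0,"az":0},
    {"gripper":0,"tx":0,"ty":0,"tz":0,"ax":0,"ay":0,"az":0}
  ]
}}

```text
t: 12.85
ee_pos: [0.5421, 0.2141, 0.1005]
tcp_rot: [0.0, 0.27, 0.963, 0.0]
contact_force: [-0.2, 0.0, -3.3]
finger_gap: 0.152
```

Run:
```python
from h import *
s=arm.observe();print(s["ee_pos"],psi(s),s["contact_force"],s["moment"])
c=arm.capture("wrist");crop(c["img"],180,150,200,150,4,"pics/w7.png")
```

```text
[0.54214829 0.21405    0.10045214] 58.619748897675684 [-0.23308657  0.00870518 -3.25071191] [ 0.01454683 -0.00573275  0.03869524]
```

View pics/w7.png

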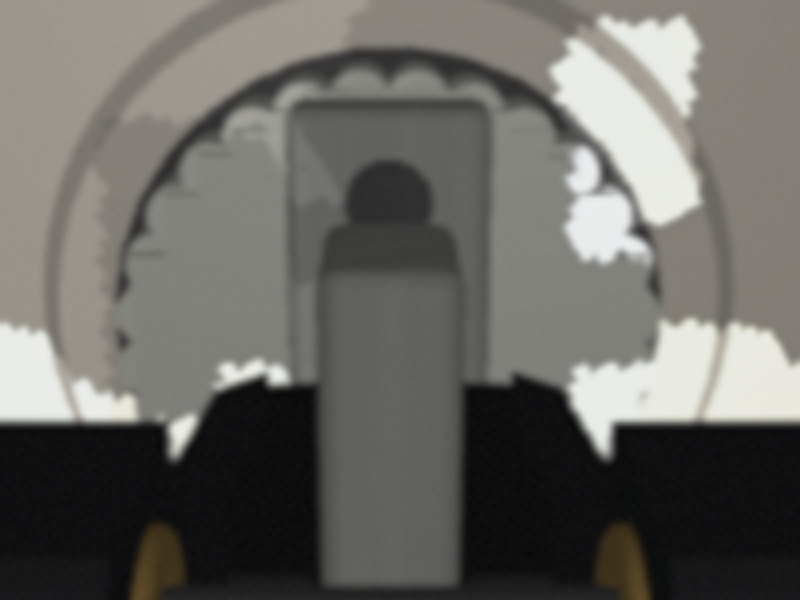

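Request:
{"api": "send_rows", "payload": {
  "commands": [
    {"gripper":0,"tx":0,"ty":0,"tz":0.4,"ax":0,"ay":0,"az":0},
    {"gripper":0,"tx":0,"ty":0,"tz":0,"ax":0,"ay":0,"az":0},
    {"gripper":0,"tx":0,"ty":0,"tz":0.3,"ax":0,"ay":0,"az":0},
    {"gripper":0,"tx":0,"ty":0,"tz":0,"ax":0,"ay":0,"az":0},
    {"gripper":0,"tx":0,"ty":0,"tz":0,"ax":0,"ay":0,"az":0},
    {"gripper":0,"tx":0,"ty":0,"tz":0,"ax":0,"ay":0,"az":0},
    {"gripper":0,"tx":0,"ty":0,"tz":0,"ax":0,"ay":0,"az":0},
    {"gripper":0,"tx":0,"ty":0,"tz":0,"ax":0,"ay":0,"az":0}
  ]
}}

```text
t: 13.9
ee_pos: [0.5421, 0.2141, 0.0997]
tcp_rot: [-0.0, 0.27, 0.963, -0.0]
contact_force: [1.0, -0.5, -2.2]
finger_gap: 0.156
```

Run:
```python
from h import *
for i in range(2):
    s=arm.observe();print(s["ee_pos"],psi(s),s["contact_force"],s["moment"]);arm.capture("top")
```

```text
[0.54211109 0.21406165 0.09972128] 58.61898131924423 [ 0.97699199 -0.47385776 -2.22753135] [ 0.03712883  0.00163038 -0.00472223]
[0.54211387 0.21405051 0.09971712] 58.62075767933322 [ 0.7338786   0.22371526 -2.59638272] [-0.03201634 -0.07723589 -0.00562504]
```

Request:
{"api": "send_rows", "payload": {
  "commands": [
    {"gripper":0,"tx":0,"ty":0,"tz":0,"ax":0,"ay":0,"az":3},
    {"gripper":0,"tx":0,"ty":0,"tz":0,"ax":0,"ay":0,"az":3},
    {"gripper":0,"tx":0,"ty":0,"tz":0,"ax":0,"ay":0,"az":3},
    {"gripper":0,"tx":0,"ty":0,"tz":0,"ax":0,"ay":0,"az":3},
    {"gripper":0,"tx":0,"ty":0,"tz":0,"ax":0,"ay":0,"az":3},
    {"gripper":0,"tx":0,"ty":0,"tz":0,"ax":0,"ay":0,"az":3},
    {"gripper":0,"tx":0,"ty":0,"tz":0,"ax":0,"ay":0,"az":3},
    {"gripper":0,"tx":0,"ty":0,"tz":0,"ax":0,"ay":0,"az":3}
  ]
}}

```text
t: 15.0
ee_pos: [0.5421, 0.214, 0.0997]
tcp_rot: [0.0, 0.465, 0.885, -0.0]
contact_force: [-1.0, -0.0, -1.5]
finger_gap: 0.149
```

Run:
```python
from h import *
for i in range(2):
    s=arm.observe();print(s["ee_pos"],psi(s),s["contact_force"],s["moment"]);c=arm.capture("wrist")
crop(c["img"],180,150,200,150,4,"pics/w8.png")
```

```text
[0.54210778 0.21396171 0.09973169] 34.54657783610751 [-0.9727188 -0.0076381 -1.5386897] [-0.1339463   0.01291422  0.14948842]
[0.54209736 0.21394232 0.09970399] 34.428490936307284 [ 0.07704749 -0.03875334 -2.24790855] [-0.14243874  0.00815245  0.14981175]
```

View pics/w8.png

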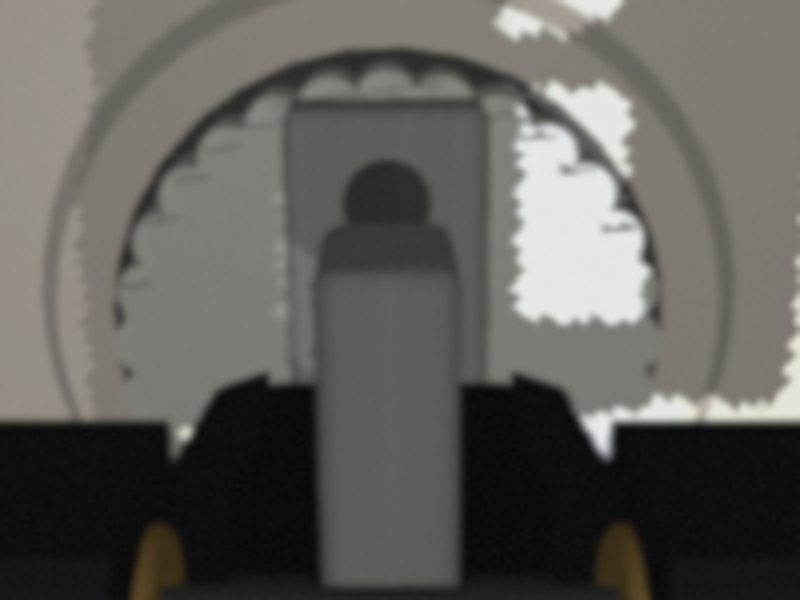

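Request:
{"api": "send_rows", "payload": {
  "commands": [
    {"gripper":0,"tx":0,"ty":0,"tz":0,"ax":0,"ay":0,"az":2},
    {"gripper":0,"tx":0,"ty":0,"tz":0,"ax":0,"ay":0,"az":2},
    {"gripper":0,"tx":0,"ty":0,"tz":0,"ax":0,"ay":0,"az":2},
    {"gripper":0,"tx":0,"ty":0,"tz":0,"ax":0,"ay":0,"az":2},
    {"gripper":0,"tx":0,"ty":0,"tz":0,"ax":0,"ay":0,"az":2},
    {"gripper":0,"tx":0,"ty":0,"tz":0,"ax":0,"ay":0,"az":2},
    {"gripper":0,"tx":0,"ty":0,"tz":0,"ax":0,"ay":0,"az":2},
    {"gripper":0,"tx":0,"ty":0,"tz":0,"ax":0,"ay":0,"az":0}
  ]
}}

```text
t: 16.1
ee_pos: [0.5421, 0.214, 0.0997]
tcp_rot: [-0.0, 0.569, 0.822, -0.0]
contact_force: [-0.0, -1.4, -2.0]
finger_gap: 0.153
```

Run:
```python
from h import *
s=arm.observe();print(s["ee_pos"],psi(s),s["contact_force"],s["moment"])
```

```text
[0.54212105 0.21403745 0.0997171 ] 20.58299875945018 [-0.02097173 -1.40513444 -1.99646129] [-0.32885664  0.1426553   0.16289997]
```

Request:
{"api": "send_rows", "payload": {
  "commands": [
    {"gripper":0,"tx":0,"ty":0,"tz":0,"ax":0,"ay":0,"az":1},
    {"gripper":0,"tx":0,"ty":0,"tz":0,"ax":0,"ay":0,"az":1},
    {"gripper":0,"tx":0,"ty":0,"tz":0,"ax":0,"ay":0,"az":1},
    {"gripper":0,"tx":0,"ty":0,"tz":0,"ax":0,"ay":0,"az":1},
    {"gripper":0,"tx":0,"ty":0,"tz":0,"ax":0,"ay":0,"az":1},
    {"gripper":0,"tx":0,"ty":0,"tz":0,"ax":0,"ay":0,"az":1},
    {"gripper":0,"tx":0,"ty":0,"tz":0,"ax":0,"ay":0,"az":0},
    {"gripper":0,"tx":0,"ty":0,"tz":0,"ax":0,"ay":0,"az":0}
  ]
}}

```text
t: 17.1
ee_pos: [0.5421, 0.214, 0.0997]
tcp_rot: [0.0, 0.611, 0.791, 0.0]
contact_force: [0.3, -1.6, -1.2]
finger_gap: 0.154
```

Run:
```python
from h import *
s=arm.observe();print(s["ee_pos"],psi(s),s["contact_force"],s["moment"])
c=arm.capture("wrist");crop(c["img"],180,150,200,150,4,"pics/w9.png")
```

```text
[0.54212775 0.214041   0.09973384] 14.620823069832927 [ 0.29878215 -1.57116786 -1.17485108] [-0.38190685  0.21290547  0.1727716 ]
```

View pics/w9.png

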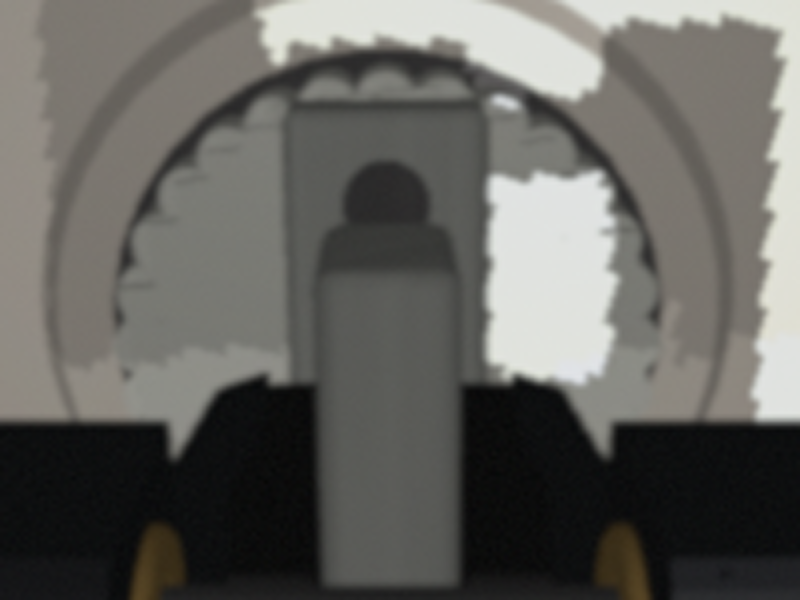

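Request:
{"api": "send_rows", "payload": {
  "commands": [
    {"gripper":0,"tx":0,"ty":0,"tz":0,"ax":0,"ay":0,"az":1},
    {"gripper":0,"tx":0,"ty":0,"tz":0,"ax":0,"ay":0,"az":0},
    {"gripper":0,"tx":0,"ty":0,"tz":0,"ax":0,"ay":0,"az":1},
    {"gripper":0,"tx":0,"ty":0,"tz":0,"ax":0,"ay":0,"az":0},
    {"gripper":0,"tx":0,"ty":0,"tz":0,"ax":0,"ay":0,"az":1},
    {"gripper":0,"tx":0,"ty":0,"tz":0,"ax":0,"ay":0,"az":0},
    {"gripper":0,"tx":0,"ty":0,"tz":0,"ax":0,"ay":0,"az":0},
    {"gripper":0,"tx":0,"ty":0,"tz":0,"ax":0,"ay":0,"az":0}
  ]
}}

```text
t: 18.15
ee_pos: [0.5421, 0.2141, 0.0997]
tcp_rot: [-0.0, 0.632, 0.775, -0.0]
contact_force: [-0.4, -1.9, -3.0]
finger_gap: 0.152
```

Run:
```python
from h import *
s=arm.observe();print(s["ee_pos"],psi(s),s["contact_force"],s["moment"],s["q"])
```

```text
[0.54210527 0.21405207 0.09972238] 11.619466084820324 [-0.40058963 -1.90016431 -2.95660845] [-0.4375818  0.2819696  0.176542 ] [ 1.75166486e-01  6.00558655e-01  1.50087490e+00  1.38648049e-05
  1.04020865e+00 -2.76384708e-02]
```

Request:
{"api": "send_rows", "payload": {
  "commands": [
    {"gripper":0,"tx":0,"ty":0,"tz":0,"ax":0,"ay":0,"az":1},
    {"gripper":0,"tx":0,"ty":0,"tz":0,"ax":0,"ay":0,"az":0},
    {"gripper":0,"tx":0,"ty":0,"tz":0,"ax":0,"ay":0,"az":1},
    {"gripper":0,"tx":0,"ty":0,"tz":0,"ax":0,"ay":0,"az":0},
    {"gripper":0,"tx":0,"ty":0,"tz":0,"ax":0,"ay":0,"az":1},
    {"gripper":0,"tx":0,"ty":0,"tz":0,"ax":0,"ay":0,"az":0},
    {"gripper":0,"tx":0,"ty":0,"tz":0,"ax":0,"ay":0,"az":0},
    {"gripper":0,"tx":0,"ty":0,"tz":0,"ax":0,"ay":0,"az":0}
  ]
}}

```text
t: 19.15
ee_pos: [0.5421, 0.2141, 0.0997]
tcp_rot: [-0.0, 0.652, 0.758, -0.0]
contact_force: [-0.7, -2.3, -1.9]
finger_gap: 0.149
```

Run:
```python
from h import *
s=arm.observe();print(s["ee_pos"],psi(s),s["contact_force"],s["moment"])
```

```text
[0.5421135  0.21405947 0.09972449] 8.622031825195787 [-0.72890562 -2.31895964 -1.89284975] [-0.41545734  0.23516996  0.20986165]
```

Request:
{"api": "send_rows", "payload": {
  "commands": [
    {"gripper":0,"tx":0,"ty":0,"tz":0,"ax":0,"ay":0,"az":0.7},
    {"gripper":0,"tx":0,"ty":0,"tz":0,"ax":0,"ay":0,"az":0},
    {"gripper":0,"tx":0,"ty":0,"tz":0,"ax":0,"ay":0,"az":0.7},
    {"gripper":0,"tx":0,"ty":0,"tz":0,"ax":0,"ay":0,"az":0},
    {"gripper":0,"tx":0,"ty":0,"tz":0,"ax":0,"ay":0,"az":0.7},
    {"gripper":0,"tx":0,"ty":0,"tz":0,"ax":0,"ay":0,"az":0},
    {"gripper":0,"tx":0,"ty":0,"tz":0,"ax":0,"ay":0,"az":0},
    {"gripper":0,"tx":0,"ty":0,"tz":0,"ax":0,"ay":0,"az":0}
  ]
}}

```text
t: 20.15
ee_pos: [0.5421, 0.2141, 0.0997]
tcp_rot: [0.0, 0.666, 0.746, -0.0]
contact_force: [-1.0, -1.8, -1.6]
finger_gap: 0.153
```

Run:
```python
from h import *
s=arm.observe();print(s["ee_pos"],psi(s),s["contact_force"],s["moment"])
c=arm.capture("wrist");crop(c["img"],180,150,200,150,4,"pics/w10.png")
```

```text
[0.54211694 0.21406455 0.09971452] 6.521137094614925 [-1.03976931 -1.79008367 -1.57143907] [-0.41779724  0.30248516  0.1980013 ]
```

View pics/w10.png

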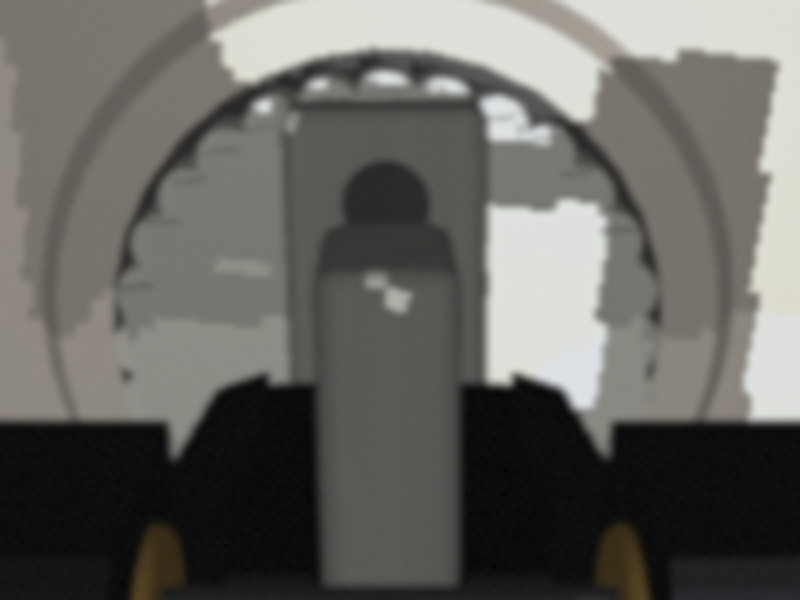

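Request:
{"api": "send_rows", "payload": {
  "commands": [
    {"gripper":0,"tx":0,"ty":0,"tz":0,"ax":0,"ay":0,"az":0.7},
    {"gripper":0,"tx":0,"ty":0,"tz":0,"ax":0,"ay":0,"az":0},
    {"gripper":0,"tx":0,"ty":0,"tz":0,"ax":0,"ay":0,"az":0.7},
    {"gripper":0,"tx":0,"ty":0,"tz":0,"ax":0,"ay":0,"az":0},
    {"gripper":0,"tx":0,"ty":0,"tz":0,"ax":0,"ay":0,"az":0.7},
    {"gripper":0,"tx":0,"ty":0,"tz":0,"ax":0,"ay":0,"az":0},
    {"gripper":0,"tx":0,"ty":0,"tz":0,"ax":0,"ay":0,"az":0},
    {"gripper":0,"tx":0,"ty":0,"tz":0,"ax":0,"ay":0,"az":0}
  ]
}}

```text
t: 21.2
ee_pos: [0.5421, 0.214, 0.0997]
tcp_rot: [-0.0, 0.679, 0.734, -0.0]
contact_force: [-0.6, -3.1, -3.0]
finger_gap: 0.155
```

Run:
```python
from h import *
s=arm.observe();print(s["ee_pos"],psi(s),s["contact_force"],s["moment"])
```

```text
[0.54212974 0.21403937 0.09970825] 4.421067455487514 [-0.60550544 -3.12791954 -2.98329834] [-0.49513696  0.24576477  0.61795834]
```

Request:
{"api": "send_rows", "payload": {
  "commands": [
    {"gripper":0,"tx":0,"ty":0,"tz":0,"ax":0,"ay":0,"az":0.2},
    {"gripper":0,"tx":0,"ty":0,"tz":0,"ax":0,"ay":0,"az":0},
    {"gripper":0,"tx":0,"ty":0,"tz":0,"ax":0,"ay":0,"az":0},
    {"gripper":0,"tx":0,"ty":0,"tz":0,"ax":0,"ay":0,"az":0},
    {"gripper":0,"tx":0,"ty":0,"tz":0,"ax":0,"ay":0,"az":0},
    {"gripper":0,"tx":0,"ty":0,"tz":0,"ax":0,"ay":0,"az":0},
    {"gripper":0,"tx":0,"ty":0,"tz":0,"ax":0,"ay":0,"az":0},
    {"gripper":0,"tx":0,"ty":0,"tz":0,"ax":0,"ay":0,"az":0}
  ]
}}

```text
t: 22.2
ee_pos: [0.5421, 0.214, 0.0997]
tcp_rot: [-0.0, 0.681, 0.733, -0.0]
contact_force: [-0.3, -3.3, -1.6]
finger_gap: 0.149
```

Run:
```python
from h import *
s=arm.observe();print(s["ee_pos"],psi(s),s["contact_force"],s["moment"])
c=arm.capture("wrist");crop(c["img"],180,150,200,150,4,"pics/w11.png")
```

```text
[0.5421255  0.21404135 0.09970825] 4.2167571768695336 [-0.32474959 -3.30535345 -1.64560183] [-0.43423892  0.22993032  0.663298  ]
```

View pics/w11.png

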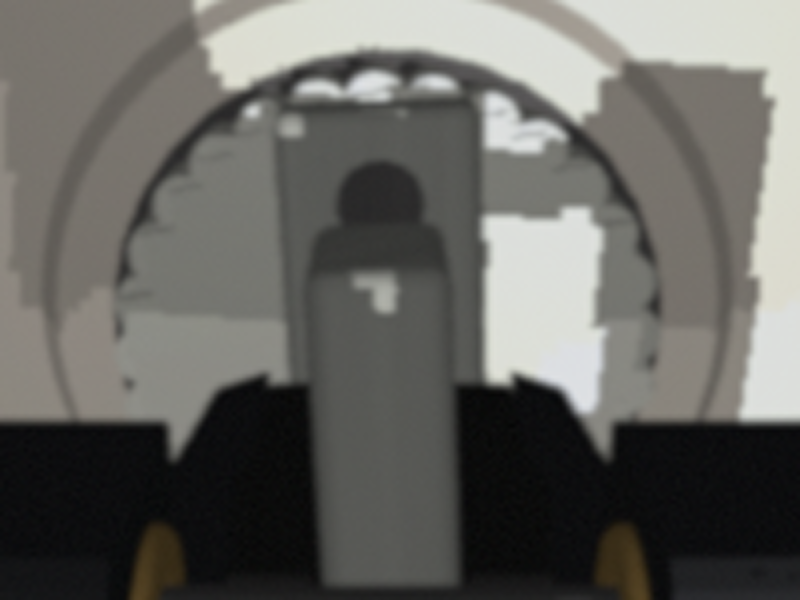

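Request:
{"api": "send_rows", "payload": {
  "commands": [
    {"gripper":0,"tx":0,"ty":0,"tz":0,"ax":0,"ay":0,"az":-1.5},
    {"gripper":0,"tx":0,"ty":0,"tz":0,"ax":0,"ay":0,"az":-1.5},
    {"gripper":0,"tx":0,"ty":0,"tz":0,"ax":0,"ay":0,"az":-1.5},
    {"gripper":0,"tx":0,"ty":0,"tz":0,"ax":0,"ay":0,"az":-1},
    {"gripper":0,"tx":0,"ty":0,"tz":0,"ax":0,"ay":0,"az":0},
    {"gripper":0,"tx":0,"ty":0,"tz":0,"ax":0,"ay":0,"az":0},
    {"gripper":0,"tx":0,"ty":0,"tz":0,"ax":0,"ay":0,"az":0},
    {"gripper":0,"tx":0,"ty":0,"tz":0,"ax":0,"ay":0,"az":0}
  ]
}}

```text
t: 23.25
ee_pos: [0.5421, 0.2141, 0.0997]
tcp_rot: [-0.0, 0.645, 0.764, 0.0]
contact_force: [0.7, 0.1, -2.2]
finger_gap: 0.153
```

Run:
```python
from h import *
s=arm.observe();print(s["ee_pos"],psi(s),s["contact_force"],s["moment"])
c=arm.capture("wrist");crop(c["img"],180,150,200,150,4,"pics/w12.png")
```

```text
[0.54212137 0.21406137 0.09972711] 9.713487600460226 [ 0.72172926  0.10280491 -2.22516594] [-0.11558382  0.07904919 -0.0180591 ]
```

View pics/w12.png

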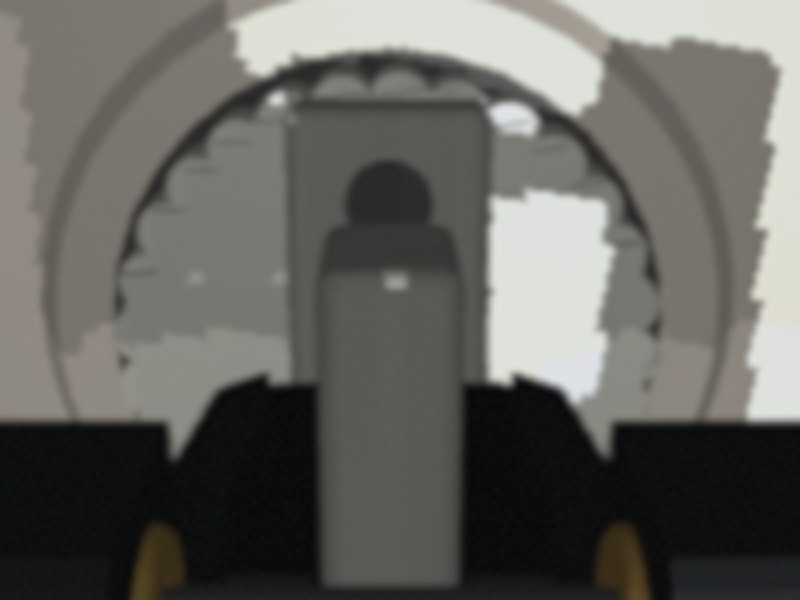

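Request:
{"api": "send_rows", "payload": {
  "commands": [
    {"gripper":0,"tx":0,"ty":0,"tz":-2,"ax":0,"ay":0,"az":0},
    {"gripper":0,"tx":0,"ty":0,"tz":-4,"ax":0,"ay":0,"az":0},
    {"gripper":0,"tx":0,"ty":0,"tz":-6,"ax":0,"ay":0,"az":0},
    {"gripper":0,"tx":0,"ty":0,"tz":-10,"ax":0,"ay":0,"az":0},
    {"gripper":0,"tx":0,"ty":0,"tz":-20,"ax":0,"ay":0,"az":0},
    {"gripper":0,"tx":0,"ty":0,"tz":-25,"ax":0,"ay":0,"az":0},
    {"gripper":0,"tx":0,"ty":0,"tz":-23,"ax":0,"ay":0,"az":0},
    {"gripper":0,"tx":0,"ty":0,"tz":0,"ax":0,"ay":0,"az":0}
  ]
}}

```text
t: 24.3
ee_pos: [0.5428, 0.2142, 0.1917]
tcp_rot: [0.001, 0.645, 0.764, 0.002]
contact_force: [0.2, -0.9, -2.2]
finger_gap: 0.154
```

Run:
```python
from h import *
s=arm.observe();c=arm.capture("wrist");print(s["ee_pos"],psi(s),s["t"],s["contact_force"])
crop(c["img"],80,0,400,300,2,"pics/w13.png")
s["ee_pos"]=s["ee_pos"]*0+[.5421,.2141,.1897]
plan([.581,-.198,.19],102,10,10,s)
```

```text
[0.5428013  0.21420774 0.19167677] 9.71815197951683 24.3 [ 0.1575677  -0.91507984 -2.21707038]
now [0.5421 0.2141 0.1897] psi 9.72 tilt 0.23 t 24.3 F [ 0.2 -0.9 -2.2] gap 0.154
[-41.3  -3.1  -0. ] [ 0.02  0.02 -9.23]
[-40.2  -9.7  -0.1] [ 0.02  0.02 -9.23]
[-38.2 -16.   -0.1] [ 0.02  0.02 -9.23]
[-35.1 -21.9  -0.1] [ 0.02  0.02 -9.23]
[-31.1 -27.3  -0.1] [ 0.02  0.02 -9.23]
[-26.3 -31.9  -0.1] [ 0.02  0.02 -9.23]
[-20.9 -35.7  -0.1] [ 0.02  0.02 -9.23]
[-14.9 -38.6  -0.1] [ 0.02  0.02 -9.23]
[ -8.5 -40.5  -0.1] [ 0.02  0.02 -9.23]
[ -1.9 -41.3  -0. ] [ 0.02  0.02 -9.23]
```

View pics/w13.png

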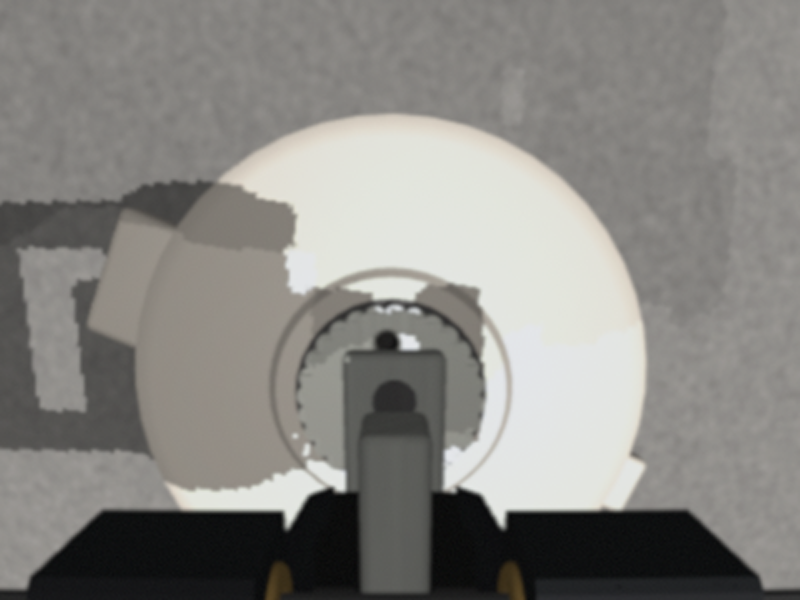

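Request:
{"api": "send_rows", "payload": {
  "commands": [
    {"gripper":0,"tx":-41.3,"ty":-3.1,"tz":0,"ax":0,"ay":0,"az":-9.23},
    {"gripper":0,"tx":-40.2,"ty":-9.7,"tz":0,"ax":0,"ay":0,"az":-9.23},
    {"gripper":0,"tx":-38.2,"ty":-16,"tz":0,"ax":0,"ay":0,"az":-9.23},
    {"gripper":0,"tx":-35.1,"ty":-21.9,"tz":0,"ax":0,"ay":0,"az":-9.23},
    {"gripper":0,"tx":-31.1,"ty":-27.3,"tz":0,"ax":0,"ay":0,"az":-9.23},
    {"gripper":0,"tx":-26.3,"ty":-31.9,"tz":0,"ax":0,"ay":0,"az":-9.23},
    {"gripper":0,"tx":-20.9,"ty":-35.7,"tz":0,"ax":0,"ay":0,"az":-9.23},
    {"gripper":0,"tx":-14.9,"ty":-38.6,"tz":0,"ax":0,"ay":0,"az":-9.23}
  ]
}}

```text
t: 25.35
ee_pos: [0.5729, -0.1167, 0.1884]
tcp_rot: [-0.001, 0.054, 0.999, 0.0]
contact_force: [0.9, -0.2, -3.4]
finger_gap: 0.152
```

Request:
{"api": "send_rows", "payload": {
  "commands": [
    {"gripper":0,"tx":-8.5,"ty":-40.5,"tz":0,"ax":0,"ay":0,"az":-9.23},
    {"gripper":0,"tx":-1.9,"ty":-41.3,"tz":0,"ax":0,"ay":0,"az":-9.23},
    {"gripper":0,"tx":0,"ty":0,"tz":0,"ax":0,"ay":0,"az":0},
    {"gripper":0,"tx":0,"ty":0,"tz":0,"ax":0,"ay":0,"az":0},
    {"gripper":0,"tx":0,"ty":0,"tz":0,"ax":0,"ay":0,"az":0},
    {"gripper":0,"tx":0,"ty":0,"tz":0,"ax":0,"ay":0,"az":0},
    {"gripper":0,"tx":0,"ty":0,"tz":0,"ax":0,"ay":0,"az":0},
    {"gripper":0,"tx":0,"ty":0,"tz":0,"ax":0,"ay":0,"az":0}
  ]
}}

```text
t: 26.35
ee_pos: [0.5812, -0.1977, 0.1898]
tcp_rot: [0.0, -0.105, 0.994, -0.0]
contact_force: [0.6, 0.7, -3.3]
finger_gap: 0.155
```

Run:
```python
from h import *
plan([.583,-.1982,.11],102,4)
c=arm.capture("top");T=ext(c);crop(c["img"],185,180,100,100,6,"pics/t3.png")
c=arm.capture("wrist");crop(c["img"],130,100,300,240,2.5,"pics/w14.png")
```

```text
now [ 0.5812 -0.1977  0.1898] psi 102.03 tilt 0.0 t 26.35 F [ 0.6  0.7 -3.3] gap 0.155
[-0.4 -0.2 19.9] [-0.    0.    0.01]
[-0.4 -0.2 19.9] [-0.    0.    0.01]
[-0.4 -0.2 19.9] [-0.    0.    0.01]
[-0.4 -0.2 19.9] [-0.    0.    0.01]
```

View pics/t3.png

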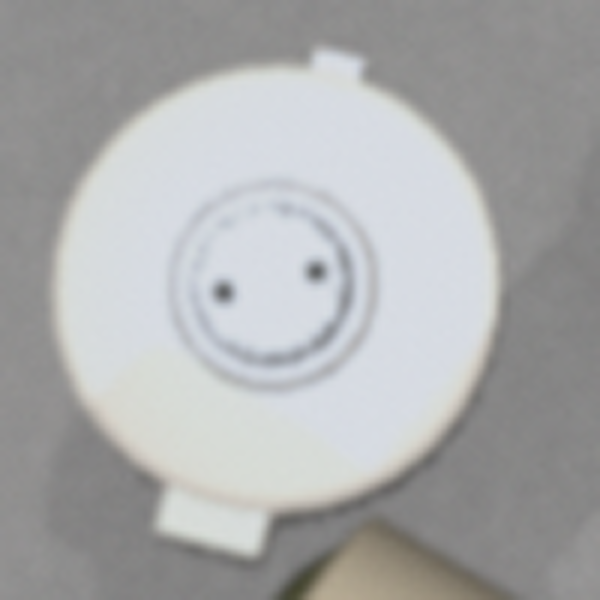

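View pics/w14.png

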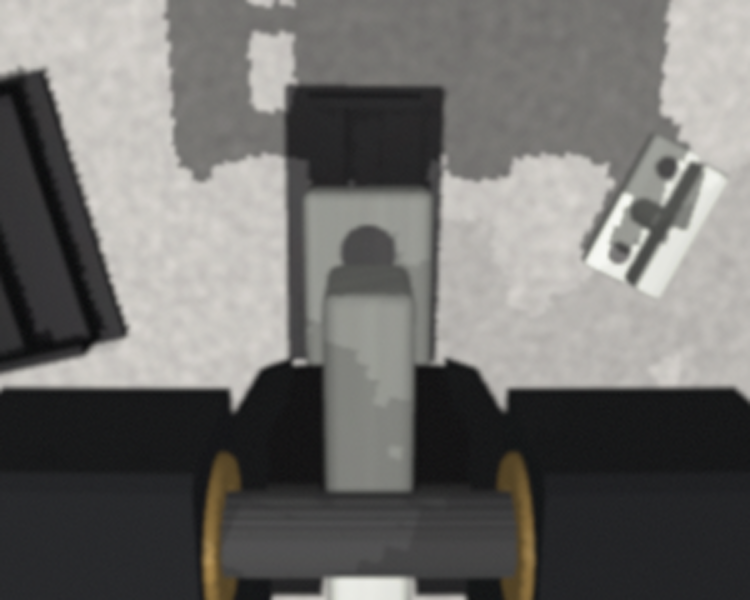

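Request:
{"api": "send_rows", "payload": {
  "commands": [
    {"gripper":0,"tx":-0.8,"ty":-0.4,"tz":20,"ax":0,"ay":0,"az":0},
    {"gripper":0,"tx":-0.8,"ty":-0.4,"tz":20,"ax":0,"ay":0,"az":0},
    {"gripper":0,"tx":0,"ty":0,"tz":20,"ax":0,"ay":0,"az":0},
    {"gripper":0,"tx":0,"ty":0,"tz":20,"ax":0,"ay":0,"az":0},
    {"gripper":0,"tx":0,"ty":0,"tz":12,"ax":0,"ay":0,"az":0},
    {"gripper":0,"tx":0,"ty":0,"tz":6,"ax":0,"ay":0,"az":0},
    {"gripper":0,"tx":0,"ty":0,"tz":0,"ax":0,"ay":0,"az":0},
    {"gripper":0,"tx":0,"ty":0,"tz":0,"ax":0,"ay":0,"az":0}
  ]
}}

```text
t: 27.45
ee_pos: [0.5832, -0.1985, 0.0924]
tcp_rot: [0.0, -0.105, 0.995, -0.0]
contact_force: [-1.1, -0.6, -3.2]
finger_gap: 0.153
```

Run:
```python
from h import *
plan([.583,-.1982,.074],102,4)
c=arm.capture("wrist");crop(c["img"],180,130,200,150,4,"pics/w15.png")
```

```text
now [ 0.5832 -0.1985  0.0924] psi 102.02 tilt 0.07 t 27.45 F [-1.1 -0.6 -3.2] gap 0.153
[0.  0.1 4.6] [-0.01  0.01  0.01]
[0.  0.1 4.6] [-0.01  0.01  0.01]
[0.  0.1 4.6] [-0.01  0.01  0.01]
[0.  0.1 4.6] [-0.01  0.01  0.01]
```

View pics/w15.png

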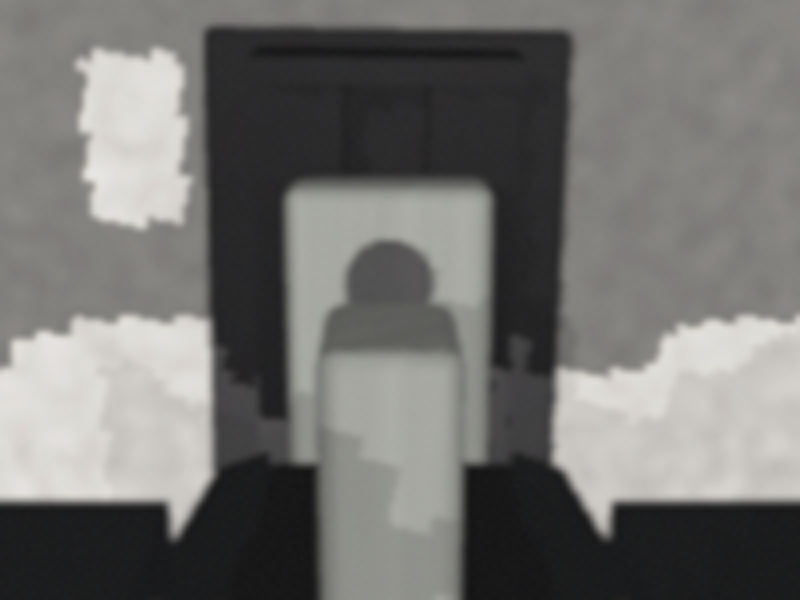

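Channel (343–432, centre 388) lines up with the bar (286–493, centre 389). Lowering.

Request:
{"api": "send_rows", "payload": {
  "commands": [
    {"gripper":0,"tx":0,"ty":0,"tz":5,"ax":0,"ay":0,"az":0},
    {"gripper":0,"tx":0,"ty":0,"tz":5,"ax":0,"ay":0,"az":0},
    {"gripper":0,"tx":0,"ty":0,"tz":4,"ax":0,"ay":0,"az":0},
    {"gripper":0,"tx":0,"ty":0,"tz":3,"ax":0,"ay":0,"az":0},
    {"gripper":0,"tx":0,"ty":0,"tz":2,"ax":0,"ay":0,"az":0},
    {"gripper":0,"tx":0,"ty":0,"tz":1,"ax":0,"ay":0,"az":0},
    {"gripper":0,"tx":0,"ty":0,"tz":0,"ax":0,"ay":0,"az":0},
    {"gripper":0,"tx":0,"ty":0,"tz":0,"ax":0,"ay":0,"az":0}
  ]
}}

```text
t: 28.5
ee_pos: [0.583, -0.1983, 0.0719]
tcp_rot: [0.0, -0.105, 0.995, -0.0]
contact_force: [0.5, -0.8, -2.6]
finger_gap: 0.155
```

Run:
```python
from h import *
s=arm.observe();print(s["ee_pos"],psi(s),s["contact_force"],s["moment"])
```

```text
[ 0.58296976 -0.19832638  0.07188086] 102.02008576309251 [ 0.53615074 -0.81971999 -2.63117664] [ 0.06471426 -0.01410673  0.00241729]
```

Request:
{"api": "send_rows", "payload": {
  "commands": [
    {"gripper":0,"tx":0,"ty":0,"tz":0.4,"ax":0,"ay":0,"az":0},
    {"gripper":0,"tx":0,"ty":0,"tz":0,"ax":0,"ay":0,"az":0},
    {"gripper":20,"tx":0,"ty":0,"tz":0,"ax":0,"ay":0,"az":0},
    {"gripper":30,"tx":0,"ty":0,"tz":0,"ax":0,"ay":0,"az":0},
    {"gripper":45,"tx":0,"ty":0,"tz":0,"ax":0,"ay":0,"az":0},
    {"gripper":60,"tx":0,"ty":0,"tz":0,"ax":0,"ay":0,"az":0},
    {"gripper":60,"tx":0,"ty":0,"tz":0,"ax":0,"ay":0,"az":0},
    {"gripper":60,"tx":0,"ty":0,"tz":0,"ax":0,"ay":0,"az":0}
  ]
}}

```text
t: 29.5
ee_pos: [0.5829, -0.1983, 0.0713]
tcp_rot: [-0.0, -0.105, 0.995, 0.0]
contact_force: [0.3, -0.3, 0.5]
finger_gap: 0.599
```

Request:
{"api": "send_rows", "payload": {
  "commands": [
    {"gripper":60,"tx":0,"ty":0,"tz":-10,"ax":0,"ay":0,"az":0},
    {"gripper":60,"tx":0,"ty":0,"tz":-20,"ax":0,"ay":0,"az":0},
    {"gripper":60,"tx":0,"ty":0,"tz":-30,"ax":0,"ay":0,"az":0},
    {"gripper":60,"tx":0,"ty":0,"tz":-30,"ax":0,"ay":0,"az":0},
    {"gripper":60,"tx":20,"ty":0,"tz":-30,"ax":0,"ay":0,"az":0},
    {"gripper":60,"tx":25,"ty":0,"tz":-30,"ax":0,"ay":0,"az":0},
    {"gripper":60,"tx":25,"ty":0,"tz":0,"ax":0,"ay":0,"az":0},
    {"gripper":60,"tx":0,"ty":0,"tz":0,"ax":0,"ay":0,"az":0}
  ]
}}

```text
t: 30.5
ee_pos: [0.5138, -0.2132, 0.2224]
tcp_rot: [0.0, -0.104, 0.995, -0.0]
contact_force: [-0.4, -0.1, 0.5]
finger_gap: 0.604
```

Run:
```python
from h import *
s=arm.observe();print(s["ee_pos"],s["t"],s["finger_gap"],s["contact_force"])
c=arm.capture("wrist");crop(c["img"],180,140,200,150,4,"pics/w16.png")
c=arm.capture("scene");crop(c["img"],150,130,200,150,4,"pics/s16.png")
c=arm.capture("top");crop(c["img"],120,140,340,160,2.3,"pics/t16.png")
T=ext(c)
h=unproj(c,(np.array([(316,271),(223,292)])+.5)/6-.5+[185,180],.042,T);d=h[0]-h[1];print(h.mean(0),np.degrees(np.arctan2(d[1],d[0])))
```

```text
[ 0.51383644 -0.21315042  0.22244449] 30.5 0.6044044523307991 [-0.37039481 -0.06916979  0.53436094]
[0.54359442 0.21389322 0.042     ] -76.45308001692517
```

View pics/w16.png

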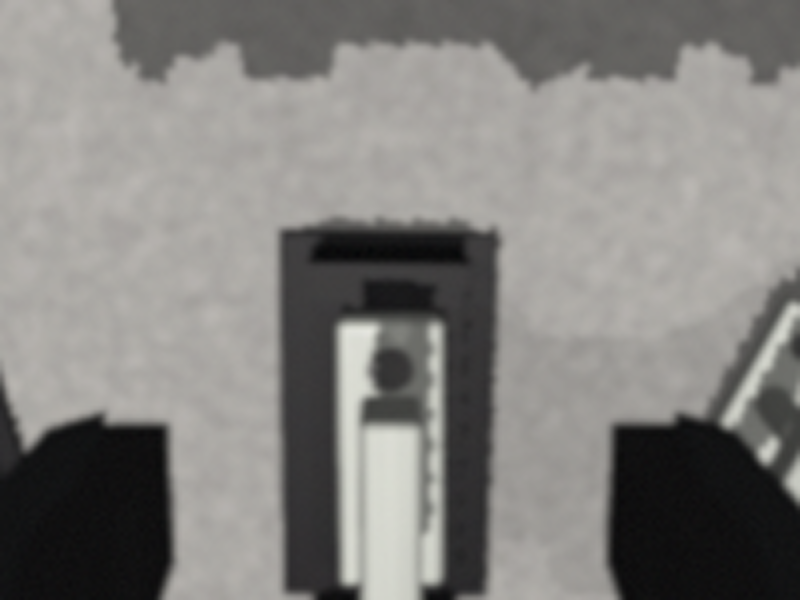

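View pics/s16.png

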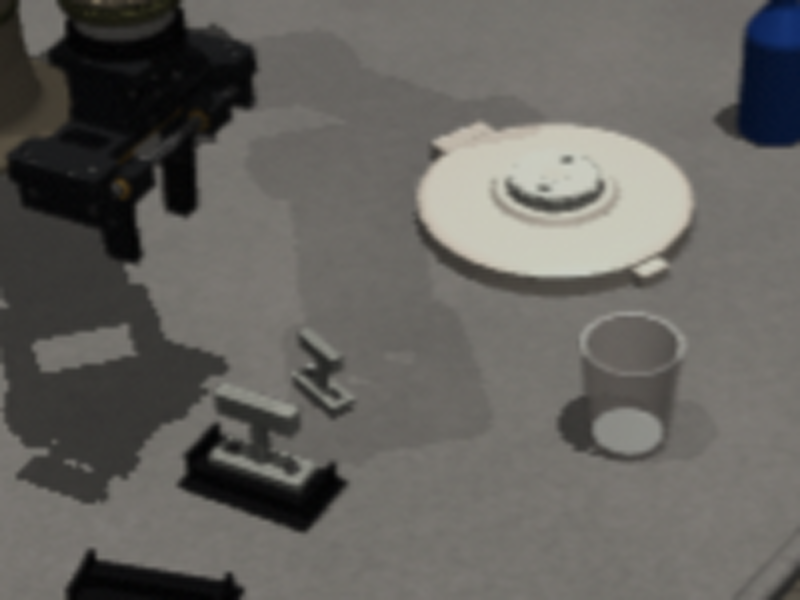

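View pics/t16.png

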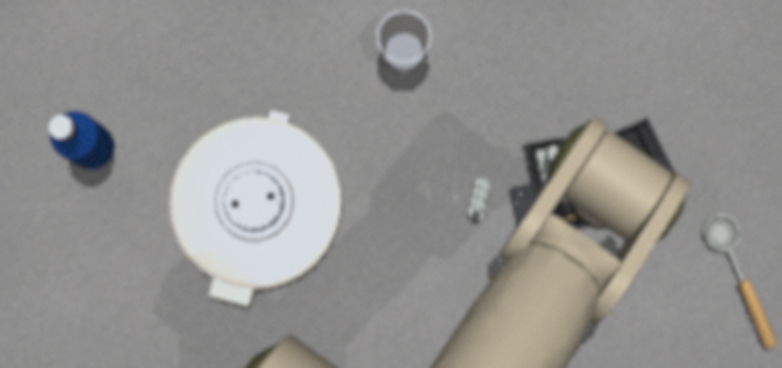

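```bash
python3 -c "
from station import arm
print(arm.finish_job(), arm.observe()['t'])"
```

```text
the job is handed in; nothing more can be done
the job is handed in; nothing more can be done
```

I put the larger spanner into both ring holes and turned the ring clockwise until it stopped. The spanner is back on the rest nearest the base, let go, and I handed the job in at about 31 s (`finish_job` gives no verdict).

- **Prongs:** they went in about 9 mm by the arm's height reading. I felt no resistance and did not press until the head bar touched the ring.
- **Turn:** it ran at about 0.15–0.2 N m, then rose to 0.62–0.66 N m at the stop, where the bar began to turn slightly in the grip. I turned back 5.5° before lifting.
- **Ring afterwards:** the top camera shows it turned about 45° (0.79 rad), from −31° to −76.5°. That fits reaching the stop at 0.9 rad from a start of about 0.11 rad. The joint value itself cannot be read, so the stop is inferred from the torque rise and this angle.
- **Spanner on its rest:** it stands upright, with the head bar on the rails as at the start. It was let go at about the same position it was picked up from.
- **Other things on the cart:** the cup, bottle and spoon look unmoved in the last pictures.

None of my checks failed or disagreed.

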